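# Wedge a plaster cast tight in the model holder

## Task

Slide the plaster cast, without lifting it off the cabinet top, front first into the open bay of the metal model holder until its front rests against the stop wall. Then take the wooden mallet and tap the wedge in lengthwise, in two or more taps with the mallet drawn clear in between and without your hand touching the wedge, until it stops advancing and the jaw grips the cast tightly. Finally lay the mallet back flat on the cabinet top, clear of the wedge, and leave everything else where it stands.

Things in the scene. Friction and masses are not known exactly. Their poses are not given: they have to be found in the camera images.
- holder: Fixed aluminium model holder, 144 x 62 mm, 34 mm high (outer cheek 44), upright; origin on the cabinet top. All is driven to its +y. The bay has no floor: mouth at y = -12 mm, stop wall at y = +35 mm, fence on the -x side with its face at x = -40 mm and its outside at -56 mm, jaw opposite, then the wedge, then the cheek (from x = +72 mm; y from -40 mm on).
- seat (a point): Where the origin of the seated cast lies: on the cabinet top at x = -6, y = +6.5 mm of the holder, whose axes it shares. The cast's own x axis then points to the holder's -y (its front to the stop wall), and its back still stands 11 mm out of the mouth of the bay.
- jaw: Cork-faced jaw on the +x side of the bay, 5 to 34 mm above the cabinet top, y from -12 to +35 mm of the holder. Its face is at x = +35 mm of the holder with the wedge fully out (so the bay is 75 mm wide) and moves 1 mm to -x, towards the fence, per 5 mm of wedge. Its frame is the holder's when the wedge is fully out.
- drive (a joint): How far the wedge is driven in (m): 0 fully out, limit 0.056; starts at 0 to 0.012. It takes about 6 N to slide and stays where left. With the cast in the bay the jaw pinches it against the fence from about 0.036 on; then resistance rises steeply and a push of 12 to 16 N brings it to a stop, tight, at about 0.042. Less than 9 N leaves it loose.
- wedge: Wooden wedge lying along y, 120 mm long, taper 1:5, with a steel striking cap on its thick end, 42 mm wide and 3 to 43 mm above the cabinet top. Origin on the cabinet top under the middle of the cap's striking face, which looks to the holder's -y; at x = +54, y = -95 mm + drive of the holder, axes as the holder's. Tap the cap towards +y.
- cast: Plaster cast of a lower jaw, 58 x 68 x 32 mm, 0.16 kg; the base (push or grasp here) is 18 mm high. Origin under its centre. Front (rounded tooth side): flat face 28 mm wide at x = -28.5 mm. Back: flat face 31 mm wide at x = +29 mm, corners at y = +-31 set back 4 mm. Sides at y = +-34 mm, narrowing to +-20 at the front. Can be held front to back (58 mm).
- cast_front (a point): Middle of the lower edge of the front face of the cast (28.5 mm in front of its origin).
- mallet: Wooden mallet lying on its side, 0.28 kg: head 40 (x) x 84 (y) x 44 (z) mm, flat striking faces at y = +42 and -42 mm; round handle, 21 mm thick, along -x to x = -152 mm, axis 22 mm above the underside. Origin under the middle of the head; centre of mass within 20 mm of it. Good grip: across the handle, 60 mm from the head's centre.
- rubber_bowl: Bystander: green rubber mixing bowl, 126 mm across, 74 mm high; origin under its centre
- impression_tray: Bystander: perforated steel impression tray with a flat handle, 100 x 68 x 17 mm; origin under its centre
- booklet: Bystander: thick booklet lying flat, 105 x 151 x 12 mm; origin under its centre
- cotton_jar: Bystander: opal jar with steel lid and knob, 69 mm across, 104 mm high; origin under its centre
- beaker: Bystander: cream plastic beaker, 78 mm across, 111 mm high; origin under its centre
- timer: Bystander: cream clockwork timer, 64 x 64 x 66 mm; origin under its centre
- spray_bottle: Bystander: lilac trigger spray bottle, 56 x 119 x 264 mm; origin under its centre
- spray_can: Bystander: white spray can with cream cap, 67 mm across, 218 mm high; origin under its centre

How it is judged (in metres and radians):
On the way, in this order (a step that is already met when the one before it is completed fails the run):
1. the cast stands straight in the bay with its front against the stop wall (y of cast in the frame of holder between 0.0035 and 0.0095 m and x of cast in the frame of holder between -0.0115 and 0.006 m and angle between the x axis of cast and the y axis of holder, either way round below 0.1 rad and y of cast_front in the frame of holder above 0.025 m and height (world z) of cast below 0.004 m), for 0.2 s.
2. the mallet strikes the wedge (contact force between mallet and wedge above 2 N).
3. the mallet is drawn clear with the wedge part-driven (at least 3 mm in) and the cast not yet tight (contact force between mallet and wedge below 0.1 N and distance of wedge from where it was at the start of the episode above 0.003 m and contact force between jaw and cast below 10 N), for 0.05 s.
At the end, for the whole second after the job is handed in: The cast stands flat in the bay, within 3 mm of the stop wall and straight within 0.1 rad, front to the stop; the jaw presses on it with more than 10 N by itself; the mallet lies flat and still on the cabinet top, not touching the wedge (all of step 1 and contact force between jaw and cast above 10 N and linear speed of each of cast, mallet below 0.01 m/s and height (world z) of mallet below 0.005 m and angle between mallet's own z axis and vertical below 0.1 rad and contact force between mallet and wedge below 0.1 N).
It fails at once if the cast is lifted off the cabinet top (height (world z) of cast above 0.02 m).
It fails at once if fingers or arm touch the wedge (contact force between any of the fingers, the arm and wedge above 0.5 N).
It fails at once if a bystander is moved by more than 30 mm (distance of any of rubber_bowl, impression_tray, booklet, cotton_jar, beaker, timer, spray_bottle, spray_can from where it was at the start of the episode above 0.03 m).
It also fails if it takes over 67 s, if anything falls off the work surface, if the arm or the gripper's body presses on something with over 40 N, if the wrist force passes 120 N, or if a joint passes its speed limit or range.

## Robot

A 6-joint arm with a two-finger parallel gripper is mounted at the origin on a cart in front of the work surface, level with it; the furniture and walls round the work are solid. World frame = base frame: x ahead of the robot, y to its left, z up, the work surface at z = 0. Lengths are in mm, angles in rad, forces in N, time in s.
With the tool pointing down it reaches from about 300 to 775 mm from the base axis. Payload 14.6 kg.
Tool frame: the origin (TCP) lies between the finger pads; the fingertips stand 8 mm ahead of it and the grasp point (between the pads) lies 11 mm behind it; z points along the fingers, y is the direction in which the jaws open and shut (so a half turn about z gives the same grasp; the last joint's range is limited). The gripper opens to 94 mm and grips with 3 to 60 N. Pads are 16 mm wide; open, the fingers measure 119 mm over their backs; the gripper's body (75 mm by 177 mm) begins 78 mm behind the grasp point.
Start: joints at [1.261, 0.3, 1.521, -0, 1.321, -0.067], TCP at [132.23, 533.858, 213.446] pointing down, gripper open.
Joint ranges: [-3.03, 3.03], [-0.79, 2.21], [0.23, 2.52], [-1.04, 4.18], [0, 3.07], [-2.55, 2.55]. Speed limits (rad/s): [2.22, 2.22, 2.57, 3.14, 3.14, 3.14].

## Interface

Orientations are given as [roll, pitch, yaw] about the fixed x, y, z axes, in that order (R = Rz(yaw) Ry(pitch) Rx(roll)).
In Python, from cell import manip, cams, models gives the robot as it stands. The module is installed in compiled form; this text tells all that it offers.
- The arm moves only by the shell command python3 -m pendant 'ROWS' [OPENING] [FORCE]. ROWS is JSON, a list that holds one entry, the list of rows, each a list of 4 numbers: the shift along the tool's x, y, z in cm, then the turn about the tool's z in rad. In form: [[[x, y, z, roll], ...]]. A call has 1 to 5 rows; each row is the pose to reach, as a shift and turn from the pose commanded when the call began, along the tool's axes at that moment; what a row does not reach only later rows make up. A row lasts 1/10 s, in which the tool goes at most 50 mm and 8.59 degrees, less where a joint would pass 70% of its speed; a pose out of reach is approached as far as the arm can. A call with a gripper value outside its range is refused whole. OPENING is the opening, from -1 (shut) to 1 (fully open), so that 0 is half open, set as the call begins (- or left out, the last holds). The fingers move at their own pace and stop on an object; FORCE is the grip in N (left out, the last holds). Time passes only in rows, so rows that repeat a pose let the fingers close. It gives the time, the measured TCP pose, the force and the opening at its end, in the units of the state.
- manip.read_state(): the state, without advancing time (a new reading comes with each control period).
- cams.camera(name): name is "scene" or "top"; returns a dict with "frame" (420x560x3 uint8, red, green, blue), "K" (3x3 intrinsics, pixels), "pose" (4x4, takes a point from camera to world coordinates). Camera axes: x right, y down, z forward; pixel columns grow to the right and rows downward; lengths in mm; the calibration is good to about 2 mm. A picture is of the moment at which its call begins. There is no depth.
- manip.sign_off(): hands the job in, once; it reports no verdict.
Trained networks look in the newest picture that a camera, given by its name, has taken for a name from the list of things; names that differ only in an ending like _2 or _b are one class to them, and where a whole thing is asked for, a point or a joint stands for the part that bears it (a point fixed in the world has none). Each returns a list of dicts, best first, with "score" (0 to 1); they miss things now and then, are a little off and sometimes report something else, mostly with a low value. They report only what shows in the picture. A call takes as long as a camera call.
- models.regions_of(camera, name): "pixels" (420x560 bool, what is visible of it) and "point" ([column, row] in pixels, amid what is visible of it).
The state is a dict: "clock": time; "joints": joint angles; "qd": joint speeds; "effort": joint torques, N m; "eef_pos": TCP position; "eef_rot": TCP orientation; "wrist_force": force on the tool from outside, world axes, zero at the start; "moment": the same for the moment, N m; "finger_gap": finger opening in mm.
Only numpy, scipy, OpenCV 4.12 (cv2) and the standard library are available. Lean on these libraries where they do the work, as an engineer would, in place of code of your own. Each camera call takes 0.05 s, during which the arm holds its last target.

## Working session

There is one attempt and no reset: what is moved stays moved. The work goes in short steps, Python scripts to look and compute and a shell command to move; the robot and the scene stay as the last step left them, time stands still between calls to the robot, and variables do not carry over. Pictures are saved under pics/ and viewed, and the job is handed in when it is done.

```bash
mkdir -p pics; ls
python3 - <<'E'
from cell import manip, cams, models
import cv2
print(manip.read_state())
for n in ("scene","top"):
    c=cams.camera(n); cv2.imwrite(f"pics/{n}0.png",cv2.cvtColor(c["frame"],cv2.COLOR_RGB2BGR))
    print(n,c["K"].tolist(),c["pose"].round(3).tolist())
    for t in ("holder","jaw","wedge","cast","mallet"):
        for r in models.regions_of(n,t)[:2]: print(t,r["score"],r["point"],r["pixels"].sum())
E
```

```text
pics
{'clock': 0.0, 'joints': array([ 1.26139135e+00,  3.00504348e-01,  1.52157112e+00,  4.01152178e-05,
        1.32069274e+00, -6.66084760e-02]), 'qd': array([ 0.00140106,  0.00084271, -0.0001921 ,  0.00024266, -0.00081836,
       -0.00016053]), 'effort': array([ 4.06135705e-04, -5.31802511e+01, -3.52748930e+01,  7.08709401e-02,
        2.43473472e-02, -9.91144498e-05]), 'eef_pos': array([132.15183499, 533.63255429, 212.87230051]), 'eef_rot': array([-3.14042229e+00, -1.17013247e-04,  2.89878613e+00]), 'wrist_force': array([-0.5010747 , -0.00354949,  0.44489274]), 'moment': array([0.00632612, 0.00691417, 0.02989718]), 'finger_gap': 94.18143978409395}
scene [[465.002786733666, 0.0, 279.2435830782617], [0.0, 465.002786733666, 210.66801062361102], [0.0, 0.0, 1.0]] [[-0.846, -0.368, 0.387, 197.14], [-0.534, 0.592, -0.603, 600.23], [-0.008, -0.717, -0.697, 636.316], [0.0, 0.0, 0.0, 1.0]]
holder 0.55 [225.0, 263.4] 4332
jaw 0.86 [216.9, 260.5] 478
jaw 0.21 [115.9, 219.7] 4789
wedge 0.75 [238.4, 234.9] 1278
cast 0.95 [298.0, 239.3] 1008
mallet 0.84 [303.5, 175.3] 1724
top [[419.2952129229715, 0.0, 280.05805085740866], [0.0, 419.2952129229715, 215.68510963321296], [0.0, 0.0, 1.0]] [[-0.155, -0.962, 0.225, 347.326], [-0.988, 0.15, -0.038, 120.095], [0.002, -0.228, -0.974, 919.661], [0.0, 0.0, 0.0, 1.0]]
holder 0.9 [215.5, 222.2] 2364
holder 0.39 [366.6, 289.7] 3185
jaw 0.68 [238.8, 216.8] 772
jaw 0.54 [212.4, 222.2] 294
wedge 0.76 [237.8, 217.3] 824
wedge 0.29 [217.0, 318.6] 3816
cast 0.58 [282.5, 257.1] 717
cast 0.53 [164.6, 157.2] 2102
mallet 0.79 [338.6, 205.2] 1489
```

Run:
```python
import cv2
a=cv2.imread("pics/scene0.png"); b=cv2.imread("pics/top0.png")
cv2.imwrite("pics/scene0b.png",cv2.resize(a[130:340,140:420],None,fx=2.8,fy=2.8,interpolation=cv2.INTER_CUBIC))
cv2.imwrite("pics/top0b.png",cv2.resize(b[130:340,140:420],None,fx=2.8,fy=2.8,interpolation=cv2.INTER_CUBIC))
```

```text
(no output)
```

View pics/scene0.png

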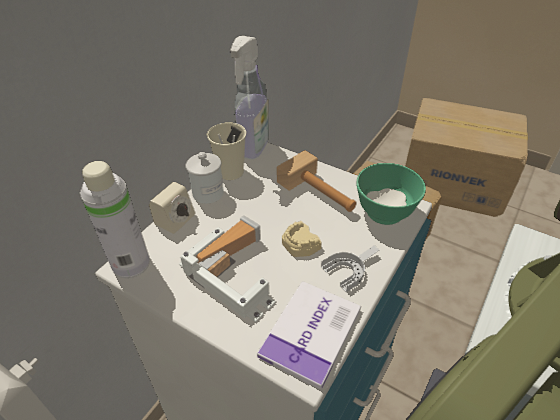

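View pics/top0.png

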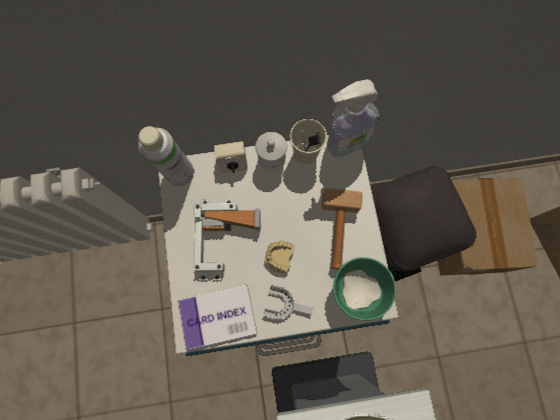

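```bash
sleep 1
```

```text
(no output)
```

View pics/scene0b.png

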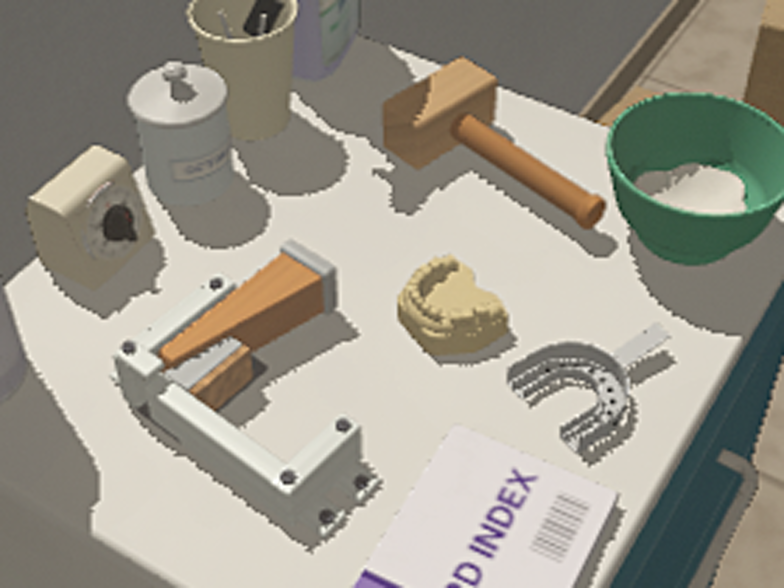

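View pics/top0b.png

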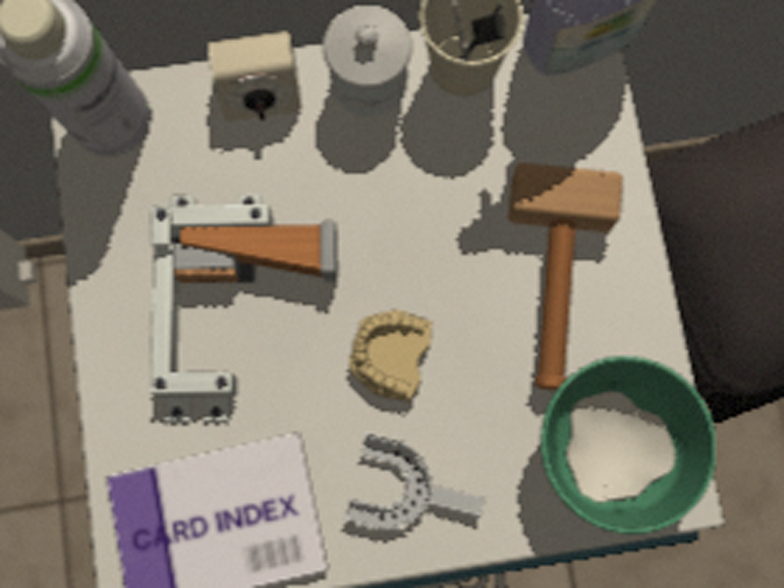

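Run:
```python
import cv2
a=cv2.imread("pics/scene0.png"); b=cv2.imread("pics/top0.png")
def z(im,r0,c0,h,w,f,n):
    o=cv2.resize(im[r0:r0+h,c0:c0+w],None,fx=f,fy=f,interpolation=cv2.INTER_CUBIC)
    for c in range(c0,c0+w):
        if c%10==0: cv2.putText(o,str(c),((c-c0)*f,8),0,.3,(0,0,255)); cv2.line(o,((c-c0)*f,0),((c-c0)*f,o.shape[0]),(0,0,255) if c%50==0 else (180,180,60),1)
    for r in range(r0,r0+h):
        if r%10==0: cv2.putText(o,str(r),(0,(r-r0)*f),0,.3,(0,0,255)); cv2.line(o,(0,(r-r0)*f),(o.shape[1],(r-r0)*f),(0,0,255) if r%50==0 else (180,180,60),1)
    cv2.imwrite(n,o)
z(b,192,185,92,112,7,"pics/topz.png")
z(a,210,175,112,156,5,"pics/scz.png")
```

```text
(no output)
```

View pics/topz.png

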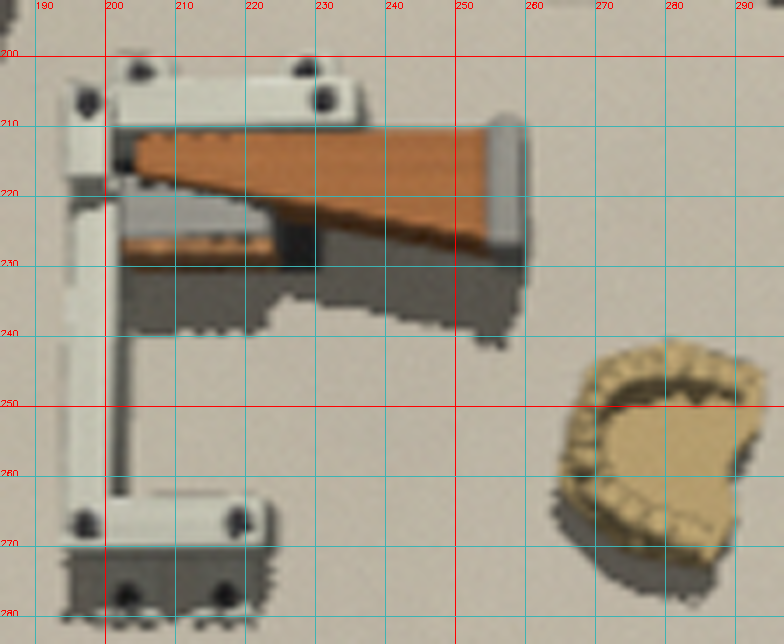

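View pics/scz.png

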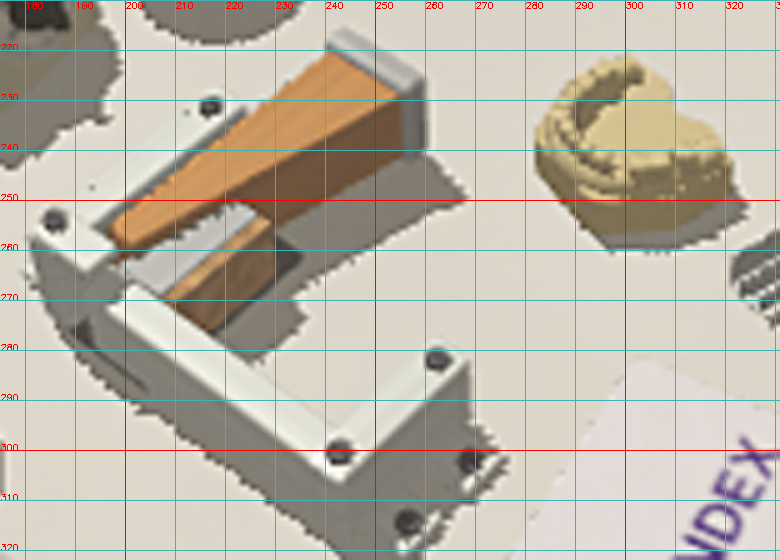

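```bash
cat > h.py <<'E'
import numpy as np, cv2, json
from cell import manip, cams, models
P={}
def cal(n):
    if n not in P:
        c=cams.camera(n); P[n]=(c["K"],np.linalg.inv(c["pose"]),c["frame"])
    return P[n]
def proj(n,X,cc=None):
    K,T,_=cc or cal(n); X=np.atleast_2d(X)
    Y=(T[:3,:3]@X.T+T[:3,3:]); p=K@Y; return (p[:2]/p[2]).T
def tf(x,y,yaw,Q):
    Q=np.atleast_2d(np.array(Q,float)); c,s=np.cos(yaw),np.sin(yaw)
    return np.c_[x+c*Q[:,0]-s*Q[:,1], y+s*Q[:,0]+c*Q[:,1], Q[:,2]]
E
cat > fit.py <<'E'
from h import *
from scipy.optimize import least_squares
H=[("top",(-56,50,34),(195,270)),("top",(-56,-12,34),(223.7,269.7)),("top",(-40,-12,34),(223,262.5)),("top",(-40,35,34),(201.7,262.8)),
("scene",(-56,50,34),(242.5,306.5)),("scene",(-56,-12,34),(268.8,282.5)),("scene",(-56,-12,0),None),
("top",(72,-40,44),(236.5,210)),]
W=[("top",(75,0,43),(259.5,209)),("top",(33,0,43),(259.8,228)),("scene",(33,0,43),(260,226)),("scene",(33,0,3),(260,242)),("scene",(75,0,43),(245,216))]
def res(p):
    x,y,a,d=p; r=[]
    for n,q,m in H:
        if m: r+=list((proj(n,tf(x,y,a,q))[0]-m))
    for n,q,m in W:
        q=(q[0],-95+d,q[2]); r+=list((proj(n,tf(x,y,a,q))[0]-m))
    return np.array(r)
best=None
for a0 in np.arange(-3,3,.7):
    s=least_squares(res,[450,200,a0,5],loss="soft_l1")
    if best is None or s.cost<best.cost: best=s
print(best.x,best.cost); print(res(best.x).reshape(-1,2).round(1).tolist())
E
python3 fit.py
```

```text
[512.35461385 226.94034392  -6.43951228   8.89743813] 11.329730063244558
[[-2.0, -0.3], [-1.2, 0.0], [-0.3, -0.4], [-1.2, -0.7], [1.9, -0.3], [2.6, -0.9], [0.3, -0.4], [-1.2, -0.6], [-1.8, -0.5], [1.9, 0.4], [2.6, -0.4], [-0.2, -0.5]]
```

```bash
cat > fit2.py <<'E'
from h import *
from scipy.optimize import minimize
castP=[(-28.5,14),(-28.5,-14),(-22,-20),(5,-34),(20,-34),(25,-31),(29,-15.5),(29,15.5),(25,31),(20,34),(5,34),(-22,20)]
cast=[[(x,y,z) for z in (0,18) for x,y in castP]+[(x*.9,y*.9,32) for x,y in castP[:5]+castP[-3:]]]
mal=[[(x,y,z) for x in(-20,20) for y in (-42,42) for z in (0,44)],
     [(x,10.5*np.cos(t),22+10.5*np.sin(t)) for x in (-152,-20) for t in np.arange(0,6.28,.5)]]
def ren(n,p,parts,f=4):
    m=np.zeros((420*f,560*f),np.uint8)
    for q in parts:
        h=cv2.convexHull(((proj(n,tf(*p,q))+.5)*f).astype(np.float32))
        cv2.fillConvexPoly(m,h.astype(np.int32),255)
    return cv2.resize(m,(560,420),interpolation=cv2.INTER_AREA)/255.
def masks(name,near):
    out={}
    for n in near:
        cal(n); rs=models.regions_of(n,name)
        if not rs: continue
        r=min(rs,key=lambda r:np.hypot(*(np.array(r["point"])-near[n])))
        print(name,n,r["score"],r["pixels"].sum()); out[n]=r["pixels"].astype(float)
    return out
def fit(parts,M,p0s):
    best=None
    def c(p): return sum(np.abs(ren(n,p,parts)-M[n]).sum() for n in M)
    for p0 in p0s:
        s=minimize(c,p0,method="Nelder-Mead",options=dict(initial_simplex=np.array([p0]+[np.array(p0)+d for d in ([12,0,0],[0,12,0],[0,0,.3])]),xatol=.1,fatol=1))
        if best is None or s.fun<best.fun: best=s
    return best
def floor(n,px,z=10):
    K,T,_=cal(n); A=np.linalg.inv(T); d=A[:3,:3]@np.linalg.inv(K)@np.array([*px,1.]); o=A[:3,3]; return o+d*(z-o[2])/d[2]
def draw(n,p,parts,im):
    for q in parts:
        h=cv2.convexHull(((proj(n,tf(*p,q))+.5)*3).astype(np.float32)); cv2.polylines(im,[h.astype(np.int32)],True,(0,0,255),1)
if __name__=="__main__":
    ims={n:cv2.resize(cv2.cvtColor(cal(n)[2],cv2.COLOR_RGB2BGR),None,fx=3,fy=3) for n in("scene","top")}
    for nm,parts,near in(("cast",cast,{"top":(280,257),"scene":(298,240)}),("mallet",mal,{"top":(338,210),"scene":(303,175)})):
        M=masks(nm,near); x,y,_=floor("top",near["top"]); print(x,y)
        for sub in (M,{"top":M["top"]},{"scene":M["scene"]}):
            s=fit(parts,sub,[[x,y,a] for a in (np.arange(-3,3,.7) if sub is M else [best[2]])])
            if sub is M: best=s.x
            print(nm,list(sub),s.x.round(2),s.fun)
        for n in ims: draw(n,best,parts,ims[n])
    cv2.imwrite("pics/fs.png",ims["scene"][400:900,500:1300]); cv2.imwrite("pics/ft.png",ims["top"][400:900,500:1300])
E
python3 fit2.py
```

```text
cast top 0.71 704
cast scene 0.85 1007
466.18947555176646 99.44582051837034
cast ['top', 'scene'] [471.63 103.76  -1.96] 175.19607843137254
cast ['top'] [470.83 101.86  -2.01] 70.50980392156862
cast ['scene'] [472.17 103.87  -1.92] 82.26274509803922
mallet top 0.96 1388
mallet scene 0.72 1647
550.3768464582017 -45.02174896789407
mallet ['top', 'scene'] [ 5.7092e+02 -5.4970e+01 -2.6000e-01] 326.5019607843137
mallet ['top'] [ 5.6988e+02 -5.4220e+01 -2.5000e-01] 130.6
mallet ['scene'] [ 5.7333e+02 -5.4800e+01 -2.5000e-01] 159.5607843137255
```

View pics/fs.png

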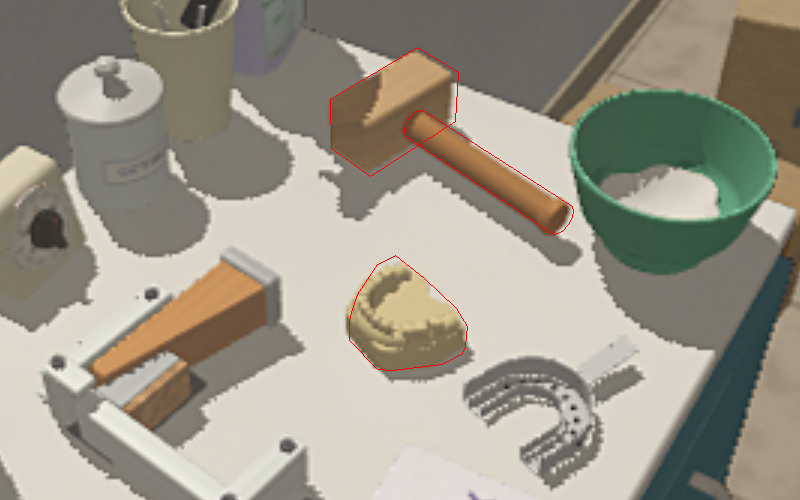

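View pics/ft.png

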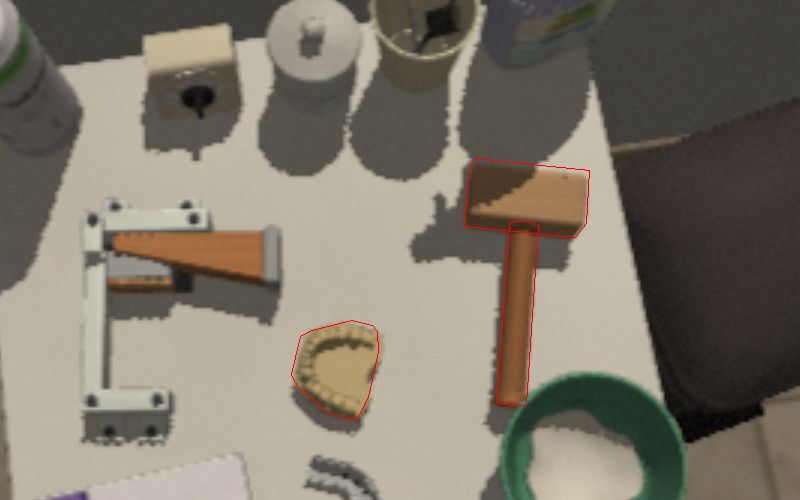

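```bash
cat >> h.py <<'E'
def floor(n,px,z=10):
    K,T,_=cal(n); A=np.linalg.inv(T); d=A[:3,:3]@np.linalg.inv(K)@np.array([*px,1.]); o=A[:3,3]; return o+d*(z-o[2])/d[2]
def st(): 
    s=manip.read_state(); print("t%.2f"%s["clock"],s["eef_pos"].round(1),s["eef_rot"].round(4),"gap%.1f"%s["finger_gap"],"F",s["wrist_force"].round(1)); return s
def go(x,y,z,yaw):
    from scipy.spatial.transform import Rotation as R
    s=st(); r=R.from_euler("xyz",s["eef_rot"]).as_matrix()
    d=r.T@(np.array([x,y,z])-s["eef_pos"]); dy=-(yaw-s["eef_rot"][2]); dy=(dy+np.pi)%(2*np.pi)-np.pi
    print("shift cm",(d/10).round(2),"turn",round(dy,3))
HX,HY,HA=512.35,226.94,-0.156
def h2w(x,y): c,s=np.cos(HA),np.sin(HA); return HX+c*x-s*y, HY+s*x+c*y
E
python3 - <<'E'
from h import *
for n,hh in (("cotton_jar",104),("beaker",111),("timer",66),("spray_can",218),("spray_bottle",264),("rubber_bowl",74),("impression_tray",17),("booklet",12)):
    cal("top"); o=[]
    for r in models.regions_of("top",n)[:1]: o.append((round(r["score"],2),floor("top",r["point"],hh*.6).round(0)[:2]))
    cal("scene")
    for r in models.regions_of("scene",n)[:1]: o.append((round(r["score"],2),floor("scene",r["point"],hh*.5).round(0)[:2]))
    print(n,o)
go(471,102.8,60,2.75)
E
```

```text
cotton_jar [(0.78, array([689.,  83.])), (0.56, array([689.,  93.]))]
beaker [(0.81, array([713.,  -1.])), (0.79, array([718., -10.]))]
timer [(0.66, array([701., 179.])), (0.95, array([704., 184.]))]
spray_can [(0.63, array([685., 296.])), (0.91, array([708., 293.]))]
spray_bottle [(0.77, array([696., -78.])), (0.96, array([702., -79.]))]
rubber_bowl [(0.91, array([369., -63.])), (0.66, array([378., -73.]))]
impression_tray [(0.97, array([364., 106.])), (0.91, array([375.,  97.]))]
booklet [(0.93, array([358., 250.])), (0.7, array([361., 259.]))]
t1.90 [132.2 533.9 213.4] [-3.1416  0.      2.8988] gap93.8 F [-1.1 -0.1  1.1]
shift cm [-43.25 -33.7   15.34] turn 0.149
```

```bash
python3 -m pendant '[[[-3.9,-3.0,0,0],[-7.8,-6.1,0,0],[-11.7,-9.1,0,0],[-15.6,-12.2,0,0],[-19.5,-15.2,0,0]]]'
python3 -m pendant '[[[-3.9,-3.0,0,0],[-7.8,-6.1,0,0],[-11.7,-9.1,2,0],[-15.6,-12.2,4,0],[-19.5,-15.2,6,0]]]' 1 20
python3 - <<'E'
from h import *
go(471,102.8,70,2.75)
E
```

```text
clock: 2.4
eef_pos: [285.7, 337.7, 213.6]
eef_rot: [3.141, 0.0, 2.899]
wrist_force: [0.5, 0.7, 0.3]
finger_gap: 93.7
clock: 2.9
eef_pos: [433.0, 150.4, 156.9]
eef_rot: [3.141, 0.001, 2.899]
wrist_force: [0.2, 0.4, -0.0]
finger_gap: 93.6
t2.90 [433.  150.4 156.9] [3.1411e+00 1.0000e-03 2.8986e+00] gap93.6 F [ 0.2  0.4 -0. ]
shift cm [-4.83 -3.71  8.69] turn 0.149
```

```bash
python3 -m pendant '[[[-1.5,-1.2,3,0.05],[-3.0,-2.4,6,0.1],[-4.4,-3.5,8.5,0.149],[-4.4,-3.5,8.5,0.149]]]'
python3 - <<'E'
from h import *
go(471,102.8,12,2.75)
for n in("top","scene"):
    f=cal(n)[2]; b=(150,190,160,220) if n=="top" else (120,180,180,260)
    r,c,hh,w=b; cv2.imwrite(f"pics/g_{n}.png",cv2.resize(cv2.cvtColor(f[r:r+hh,c:c+w],cv2.COLOR_RGB2BGR),None,fx=3,fy=3,interpolation=cv2.INTER_CUBIC))
E
```

```text
clock: 3.3
eef_pos: [465.6, 106.2, 69.6]
eef_rot: [-3.139, -0.004, 2.747]
wrist_force: [-0.1, 0.0, 1.4]
finger_gap: 93.8
t3.30 [465.6 106.2  69.6] [-3.1391 -0.004   2.7468] gap93.8 F [-0.1  0.   1.4]
shift cm [-0.66 -0.09  5.75] turn -0.003
```

View pics/g_top.png

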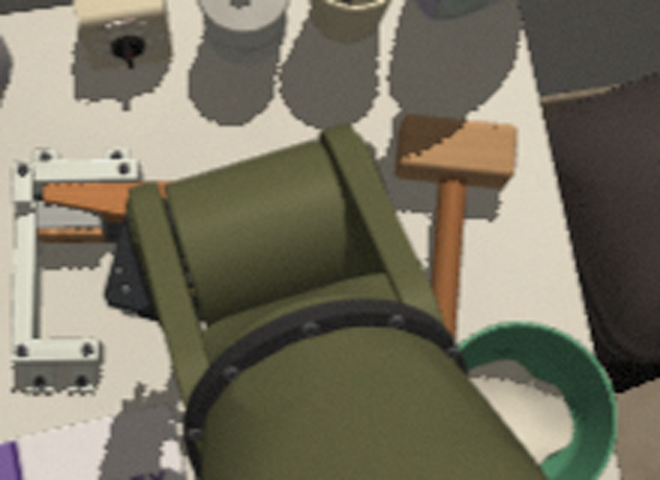

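View pics/g_scene.png

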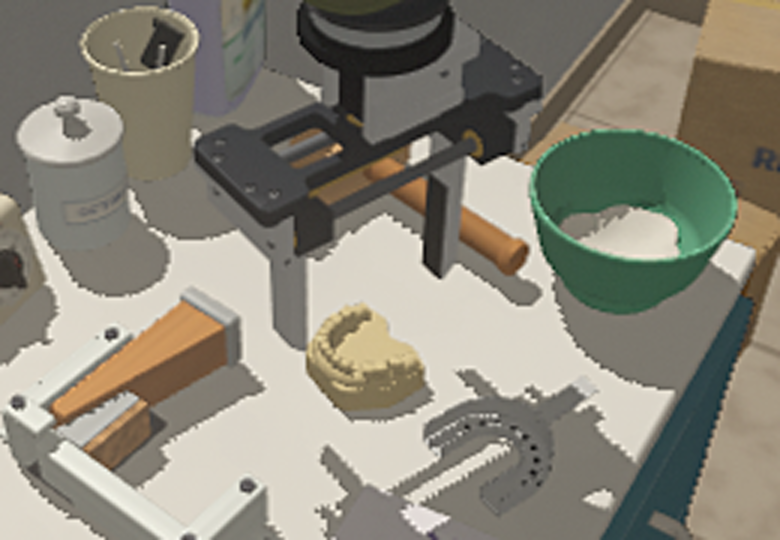

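Run:
```python
from h import *
from scipy.spatial.transform import Rotation as R
s=st(); r=R.from_euler("xyz",s["eef_rot"]).as_matrix()
f=cv2.resize(cv2.cvtColor(cal("scene")[2],cv2.COLOR_RGB2BGR)[120:300,180:440],None,fx=3,fy=3,interpolation=cv2.INTER_CUBIC)
for y in(-1,1):
    q=[(a,y*b,8) for a,b in((-8,47),(8,47),(8,59.5),(-8,59.5))]
    p=proj("scene",(r@np.array(q).T).T+s["eef_pos"]); print(p.round(1).tolist())
    cv2.polylines(f,[((p+.5-[180,120])*3).round().astype(np.int32)],True,(0,0,255),1)
cv2.imwrite("pics/g2.png",f[150:450,200:560])
```

```text
t3.40 [466.2 107.8  72.6] [-3.1414e+00 -4.0000e-04  2.7504e+00] gap93.9 F [-0.2  0.7  1.3]
[[320.7, 208.1], [326.5, 213.3], [332.0, 210.4], [326.2, 205.3]]
[[277.3, 230.7], [282.9, 236.4], [276.7, 239.6], [271.2, 233.9]]
```

View pics/g2.png

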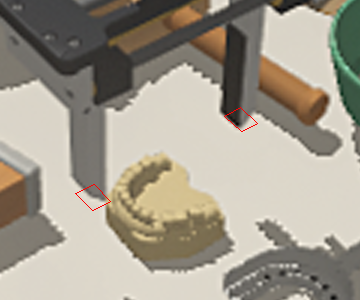

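Run:
```python
from h import *
go(471,103,12,2.75)
```

```text
t3.45 [466.4 108.2  73.3] [3.1410e+00 8.0000e-04 2.7512e+00] gap93.8 F [-0.3 -0.4  0.4]
shift cm [-0.61 -0.31  6.13] turn 0.001
```

```bash
python3 -m pendant '[[[-0.6,-0.3,3,0],[-0.6,-0.3,5.2,0],[-0.6,-0.3,6.1,0],[-0.6,-0.3,6.1,0],[-0.6,-0.3,6.1,0]]]'
python3 -m pendant '[[[0,0,0,0],[0,0,0,0],[0,0,0,0],[0,0,0,0],[0,0,0,0]]]' -1 8
```

```text
clock: 3.95
eef_pos: [471.3, 103.1, 12.5]
eef_rot: [3.141, 0.002, 2.751]
wrist_force: [-0.8, 0.1, -0.2]
finger_gap: 94.0
clock: 4.45
eef_pos: [470.7, 102.6, 11.3]
eef_rot: [3.141, 0.0, 2.75]
wrist_force: [1.2, 0.8, 0.0]
finger_gap: 57.7
```

```bash
python3 -m pendant '[[[0,0,0,0],[0,0,0,0],[0,0,0,0]]]'
python3 - <<'E'
from h import *
for n in("top","scene"):
    f=cal(n)[2]; b=(150,190,160,220) if n=="top" else (120,180,180,260)
    r,c,hh,w=b; cv2.imwrite(f"pics/k_{n}.png",cv2.resize(cv2.cvtColor(f[r:r+hh,c:c+w],cv2.COLOR_RGB2BGR),None,fx=3,fy=3,interpolation=cv2.INTER_CUBIC))
st()
E
```

```text
clock: 4.75
eef_pos: [470.8, 102.6, 11.3]
eef_rot: [3.141, 0.0, 2.75]
wrist_force: [-0.0, 1.3, 2.2]
finger_gap: 57.0
t4.85 [470.7 102.6  11.3] [3.1415e+00 1.0000e-04 2.7498e+00] gap57.2 F [-0.6  1.6  1.7]
```

View pics/k_scene.png

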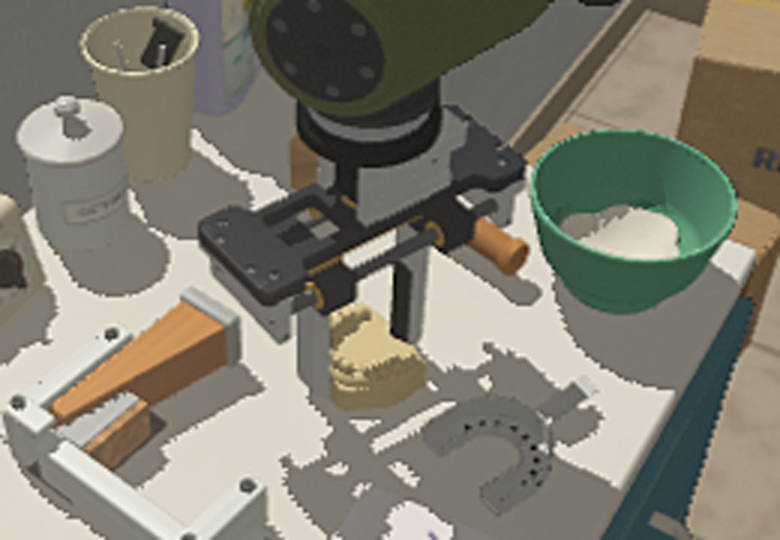

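Run:
```python
from h import *
print(h2w(-3.4,-60)); go(*h2w(-3.4,-60),11.3,2.985)
```

```text
(np.float64(499.66920535920485), np.float64(168.19685191209123))
t4.85 [470.7 102.6  11.3] [3.1415e+00 1.0000e-04 2.7498e+00] gap57.2 F [-0.6  1.6  1.7]
shift cm [-0.17  7.17 -0.  ] turn -0.235
```

```bash
python3 -m pendant '[[[0,1.5,0,-0.06],[-0.1,3.0,0,-0.12],[-0.1,4.5,0,-0.18],[-0.15,6.0,0,-0.235],[-0.2,7.2,0,-0.235]]]'
python3 -m pendant '[[[0,0,0,0],[0,0,0,0]]]'
python3 - <<'E'
from h import *
go(*h2w(-3.4,-60),11.3,2.985)
for n in("top","scene"):
    f=cal(n)[2]; b=(150,150,160,220) if n=="top" else (150,150,190,200)
    r,c,hh,w=b; cv2.imwrite(f"pics/l_{n}.png",cv2.resize(cv2.cvtColor(f[r:r+hh,c:c+w],cv2.COLOR_RGB2BGR),None,fx=3,fy=3,interpolation=cv2.INTER_CUBIC))
E
```

```text
clock: 5.35
eef_pos: [500.2, 168.7, 11.2]
eef_rot: [-3.141, -0.0, 2.986]
wrist_force: [-2.4, -4.9, 5.4]
finger_gap: 57.2
clock: 5.55
eef_pos: [500.2, 168.6, 11.2]
eef_rot: [3.141, 0.001, 2.984]
wrist_force: [0.4, 1.9, 0.6]
finger_gap: 57.2
t5.55 [500.2 168.6  11.2] [3.1409e+00 6.0000e-04 2.9838e+00] gap57.2 F [0.4 1.9 0.6]
shift cm [ 0.05 -0.04 -0.01] turn -0.001
```

View pics/l_scene.png

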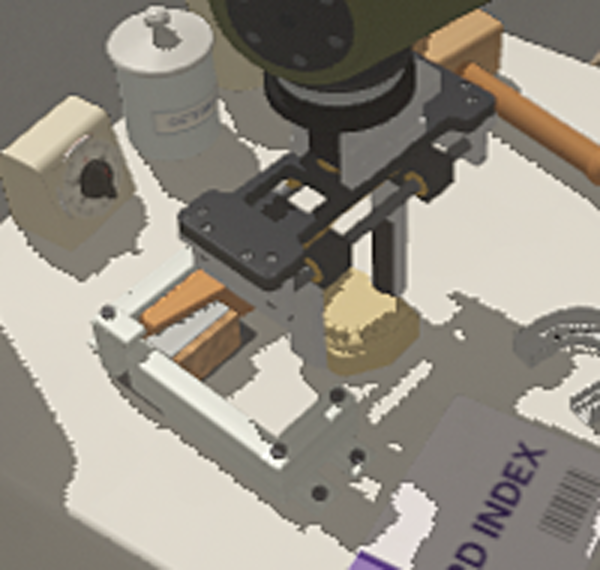

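View pics/l_top.png

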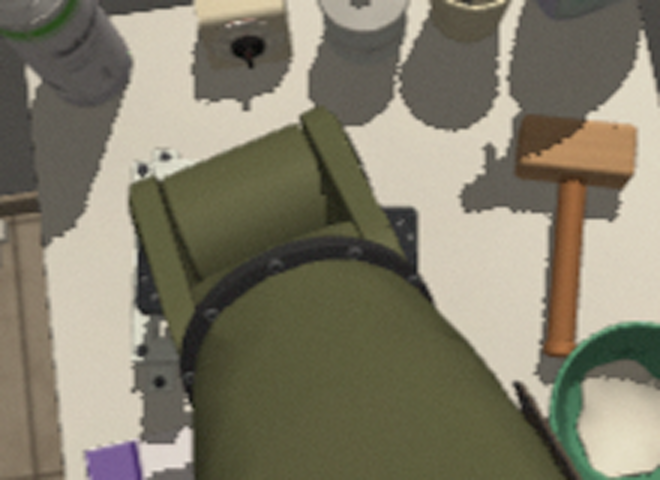

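```bash
cat > ov.py <<'E'
from h import *
from fit2 import castP
import sys
def ov(out,tcp=None,cast=None,box=(150,150,190,200),f=4,off=(0,0)):
    im=cal("scene")[2]; r,c,hh,w=box
    im=cv2.resize(cv2.cvtColor(im[r:r+hh,c:c+w],cv2.COLOR_RGB2BGR),None,fx=f,fy=f,interpolation=cv2.INTER_CUBIC)
    def pl(Q,p,col,cl=False):
        u=proj("scene",tf(*p,Q)); cv2.polylines(im,[((u+.5-[c,r])*f).round().astype(np.int32)],cl,col,1)
    pl([(-56,50,34),(-56,-12,34),(-40,-12,34),(-40,35,34),(34,35,34)],(HX,HY,HA),(255,0,0))
    pl([(-40,-12,34),(-40,-12,0),(-40,35,0),(35,35,0)],(HX,HY,HA),(255,0,0))
    if cast is not None:
        for z in(0,18): pl([(x,y,z) for x,y in castP],cast,(0,0,255),True)
    cv2.imwrite(out,im)
E
python3 - <<'E'
from ov import *
s=st(); x,y,_=s["eef_pos"]; ov("pics/ov1.png",cast=(x,y,HA-np.pi/2))
E
```

```text
t5.65 [500.  168.2  11.2] [3.1413e+00 2.0000e-04 2.9838e+00] gap56.9 F [1.4 1.8 1.4]
```

View pics/ov1.png

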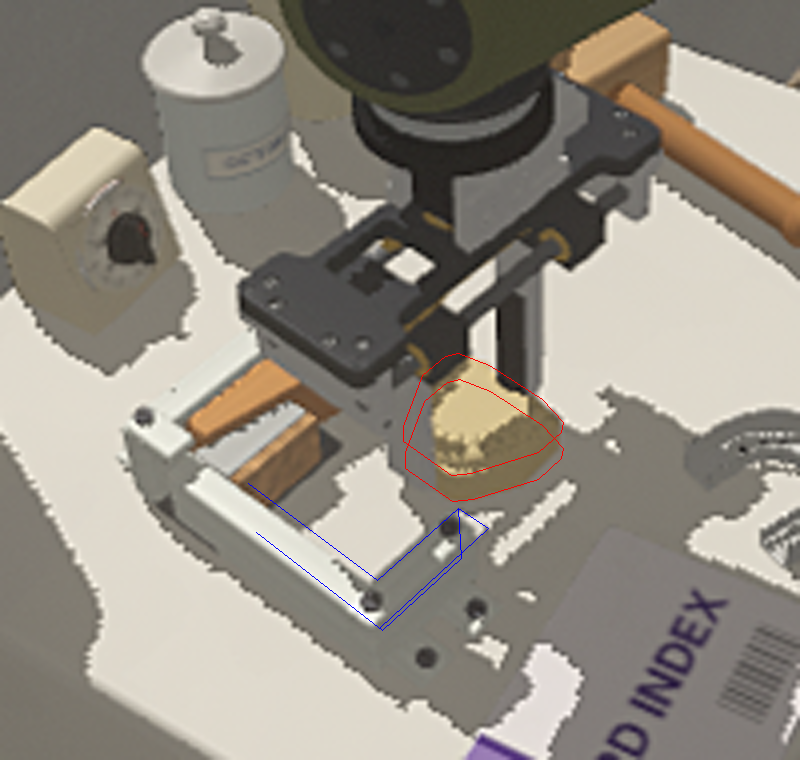

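```bash
cat >> fit.py <<'E'
print("sep")
for cam in ("top","scene"):
    def r2(p):
        x,y,a,d=p; r=[]
        for n,q,m in H:
            if m and n==cam: r+=list((proj(n,tf(x,y,a,q))[0]-(np.array(m)-.5)))
        for n,q,m in W:
            q=(q[0],-95+d,q[2])
            if n==cam: r+=list((proj(n,tf(x,y,a,q))[0]-(np.array(m)-.5)))
        return np.array(r)
    s=least_squares(r2,[512,227,-.156,9]); print(cam,s.x.round(3),r2(s.x).reshape(-1,2).round(1).tolist())
E
python3 fit.py
```

```text
[512.35461385 226.94034392  -6.43951228   8.89743813] 11.329730063244558
[[-2.0, -0.3], [-1.2, 0.0], [-0.3, -0.4], [-1.2, -0.7], [1.9, -0.3], [2.6, -0.9], [0.3, -0.4], [-1.2, -0.6], [-1.8, -0.5], [1.9, 0.4], [2.6, -0.4], [-0.2, -0.5]]
sep
top [ 5.12287e+02  2.26370e+02 -1.46000e-01  6.74500e+00] [[-0.9, 0.4], [-0.2, 0.5], [0.7, 0.1], [-0.3, -0.0], [0.7, -0.1], [0.2, -0.5], [-0.2, -0.4]]
scene [ 5.16044e+02  2.29090e+02 -1.60000e-01  8.09300e+00] [[-0.5, 0.2], [0.4, -0.4], [0.4, 0.6], [1.2, -0.2], [-1.5, -0.3]]
```

```bash
sed -i 's/^HX,HY,HA=.*/HX,HY,HA=514.2,227.7,-0.153/' h.py
python3 - <<'E'
from h import *
go(*h2w(-4,-20),11.3,2.988)
E
```

```text
t5.80 [500.  168.1  11.2] [3.1415e+00 1.0000e-04 2.9841e+00] gap57.3 F [1.1 1.1 0.2]
shift cm [-0.08  4.11 -0.01] turn -0.004
```

```bash
python3 -m pendant '[[[-0.1,0.8,0,0],[-0.1,1.6,0,0],[-0.1,2.4,0,0],[-0.1,3.3,0,0],[-0.1,4.1,0,0]]]'
python3 -m pendant '[[[0,0,0,0],[0,0,0,0]]]'
python3 - <<'E'
from ov import *
s=st(); x,y,_=s["eef_pos"]; ov("pics/ov2.png",cast=(x,y,HA-np.pi/2))
E
```

```text
clock: 6.3
eef_pos: [507.5, 209.5, 11.2]
eef_rot: [-3.141, -0.0, 2.985]
wrist_force: [-1.4, -4.1, 3.8]
finger_gap: 57.1
clock: 6.5
eef_pos: [507.5, 209.5, 11.2]
eef_rot: [3.14, 0.0, 2.985]
wrist_force: [0.9, 3.8, 2.9]
finger_gap: 56.8
t6.50 [507.5 209.5  11.2] [3.1405e+00 5.0000e-04 2.9852e+00] gap56.8 F [0.9 3.8 2.9]
```

View pics/ov2.png

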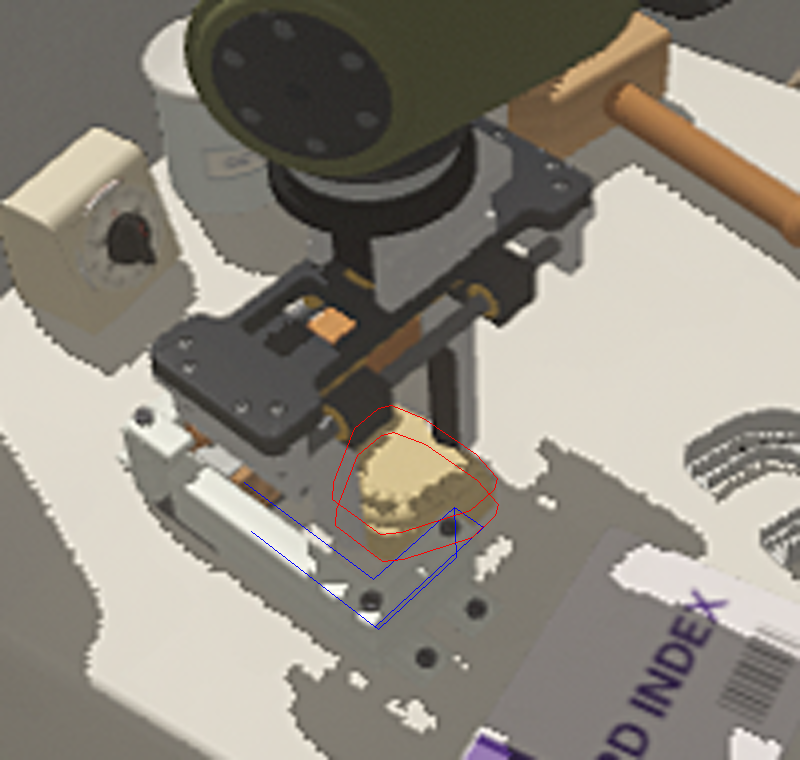

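```bash
python3 -m pendant '[[[0,0,0,0],[0,0,0,0],[0,0,0,0]]]' 0.5
python3 -m pendant '[[[0,0,-2,0],[0,0,-5,0],[0,-2,-7,0],[0,-5,-7.5,0],[0,-9,-7.5,0]]]'
python3 -m pendant '[[[0,0,0,0],[0,0,0,0]]]' -0.85
python3 - <<'E'
from ov import *
s=st(); ov("pics/ov3.png",cast=(507.5,209.5,HA-np.pi/2))
E
```

```text
clock: 6.85
eef_pos: [507.3, 208.4, 11.0]
eef_rot: [-3.141, -0.0, 2.985]
wrist_force: [-0.5, 0.7, -0.1]
finger_gap: 70.1
clock: 7.35
eef_pos: [493.5, 119.5, 87.2]
eef_rot: [3.141, 0.002, 2.986]
wrist_force: [0.3, 0.1, -0.5]
finger_gap: 70.3
clock: 7.55
eef_pos: [493.5, 119.3, 86.3]
eef_rot: [3.141, 0.0, 2.983]
wrist_force: [0.2, 0.3, -0.7]
finger_gap: 58.0
t7.55 [493.5 119.3  86.3] [3.1415e+00 2.0000e-04 2.9831e+00] gap58.0 F [ 0.2  0.3 -0.7]
```

View pics/ov3.png

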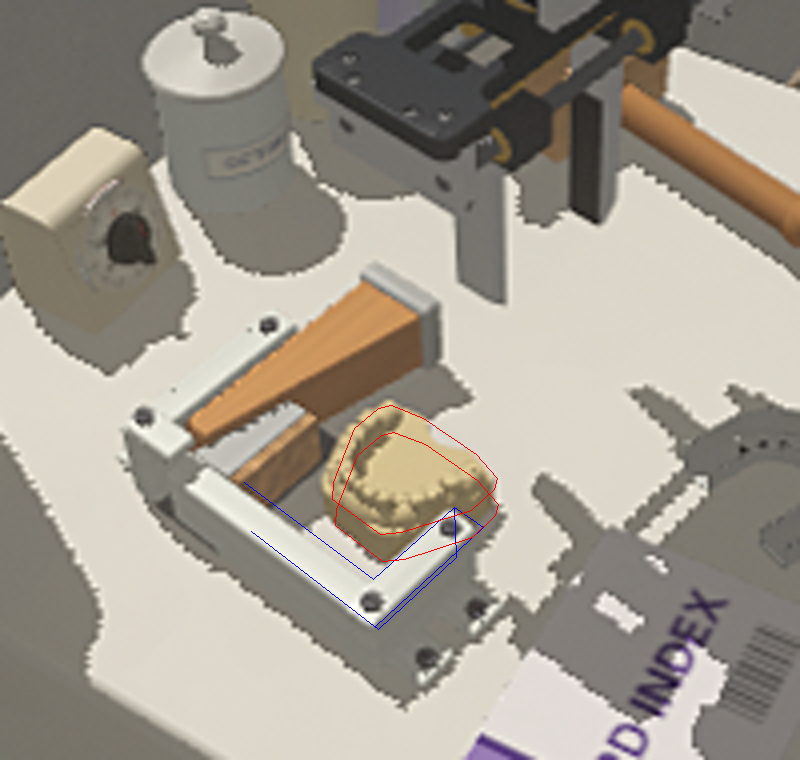

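```bash
python3 -m pendant '[[[0,0,0,0.14],[0,0,0,0.28],[0,0,0,0.42],[0,0,0,0.56],[0,0,0,0.70]]]' -0.85
python3 -m pendant '[[[0,0,0,0.14],[0,0,0,0.28],[0,0,0,0.42],[0,0,0,0.56],[0,0,0,0.70]]]'
python3 - <<'E'
from h import *
go(*h2w(-4.5,-65),12,2.988-np.pi/2); print(manip.read_state()["joints"].round(2))
E
```

```text
clock: 8.1
eef_pos: [493.4, 120.9, 85.9]
eef_rot: [-3.141, -0.0, 2.28]
wrist_force: [-0.5, 0.4, -0.4]
finger_gap: 13.9
clock: 8.6
eef_pos: [493.4, 120.9, 85.9]
eef_rot: [-3.141, -0.0, 1.58]
wrist_force: [0.0, -0.0, -0.3]
finger_gap: 7.0
t8.60 [493.4 120.9  85.9] [-3.1413 -0.      1.5803] gap7.0 F [ 0.  -0.  -0.3]
shift cm [4.32 0.69 7.39] turn 0.163
[0.17 0.36 1.77 0.   1.02 0.16]
```

```bash
python3 -m pendant '[[[2,0.3,0,0.08],[4.3,0.7,2,0.163],[4.3,0.7,5,0.163],[4.3,0.7,7.4,0.163],[4.3,0.7,7.4,0.163]]]'
python3 - <<'E'
from h import *
go(*h2w(-4.5,-35),12,2.988-np.pi/2)
E
```

```text
clock: 9.1
eef_pos: [499.2, 164.0, 10.0]
eef_rot: [-3.14, 0.001, 1.423]
wrist_force: [0.6, -0.4, 1.0]
finger_gap: 7.0
t9.10 [499.2 164.   10. ] [-3.1396e+00  7.0000e-04  1.4234e+00] gap7.0 F [ 0.6 -0.4  1. ]
shift cm [ 3.02  0.08 -0.2 ] turn 0.006
```

Push to within ~5 mm of the seat at first.

```bash
python3 -m pendant '[[[0.6,0,-0.2,0],[1.2,0,-0.2,0],[1.8,0.05,-0.2,0],[2.4,0.05,-0.2,0],[3.0,0.05,-0.2,0]]]'
python3 -m pendant '[[[0,0,0,0],[0,0,0,0]]]'
python3 - <<'E'
from ov import *
s=st(); x,y=h2w(-3.4,6.5); ov("pics/ov4.png",cast=(x,y,HA-np.pi/2))
E
```

```text
clock: 9.6
eef_pos: [504.9, 193.0, 14.5]
eef_rot: [3.141, 0.0, 1.422]
wrist_force: [-0.1, -3.7, 2.3]
finger_gap: 7.5
clock: 9.8
eef_pos: [504.7, 192.7, 14.1]
eef_rot: [-3.142, -0.0, 1.422]
wrist_force: [-0.1, -0.2, 0.8]
finger_gap: 7.3
t9.80 [504.7 192.7  14.1] [-3.1416e+00 -2.0000e-04  1.4220e+00] gap7.3 F [-0.1 -0.2  0.8]
```

View pics/ov4.png

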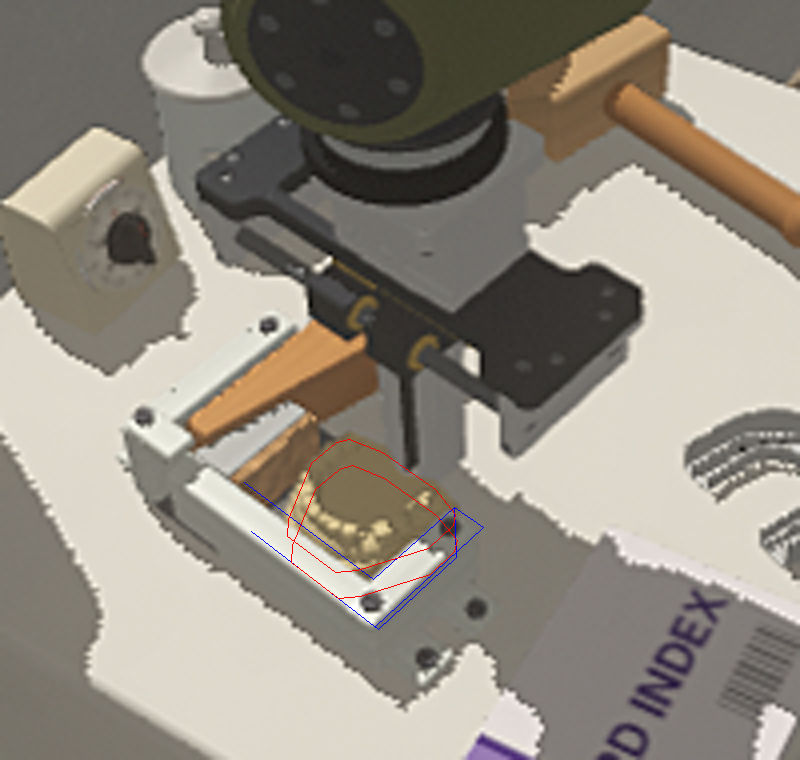

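```bash
for i in 1; do python3 -m pendant '[[[0.2,0,0,0],[0.4,0,0,0],[0.4,0,0,0]]]'; python3 -m pendant '[[[0.1,0,0,0],[0.1,0,0,0]]]'; done
```

```text
clock: 10.15
eef_pos: [505.3, 196.6, 14.1]
eef_rot: [-3.142, 0.0, 1.422]
wrist_force: [-1.3, 0.0, -0.5]
finger_gap: 7.1
clock: 10.35
eef_pos: [505.5, 197.5, 14.2]
eef_rot: [-3.142, 0.0, 1.422]
wrist_force: [-1.1, -1.3, -0.3]
finger_gap: 7.3
```

```bash
python3 -m pendant '[[[0.1,0,0,0],[0.1,0,0,0]]]'; python3 -m pendant '[[[0.1,0,0,0],[0.1,0,0,0]]]'; python3 -m pendant '[[[0.1,0,0,0],[0.1,0,0,0]]]'
```

```text
clock: 10.55
eef_pos: [505.6, 198.5, 14.2]
eef_rot: [-3.142, -0.0, 1.422]
wrist_force: [-0.8, -0.9, -0.6]
finger_gap: 7.2
clock: 10.75
eef_pos: [505.8, 199.5, 14.2]
eef_rot: [-3.142, 0.0, 1.422]
wrist_force: [-1.2, -1.6, -0.7]
finger_gap: 7.2
clock: 10.95
eef_pos: [505.7, 199.7, 14.1]
eef_rot: [-3.141, 0.001, 1.422]
wrist_force: [-1.1, -6.8, 1.1]
finger_gap: 7.2
```

```bash
python3 -m pendant '[[[0.1,0,0,0],[0.1,0,0,0],[0.1,0,0,0]]]'; python3 -m pendant '[[[-0.6,0,0,0],[-2.5,0,0,0],[-4,0,-4,0],[-6,0,-8,0],[-9,0,-8,0]]]'
python3 - <<'E'
from ov import *
s=st(); x,y=h2w(-3.4,6.5); ov("pics/ov5.png",cast=None)
f=cal("top")[2]; cv2.imwrite("pics/t5.png",cv2.resize(cv2.cvtColor(f[180:290,180:320],cv2.COLOR_RGB2BGR),None,fx=5,fy=5,interpolation=cv2.INTER_CUBIC))
E
```

```text
clock: 11.25
eef_pos: [505.8, 199.9, 14.1]
eef_rot: [-3.141, 0.003, 1.422]
wrist_force: [-2.4, -12.8, 3.1]
finger_gap: 7.0
clock: 11.75
eef_pos: [494.9, 112.7, 99.0]
eef_rot: [3.134, -0.003, 1.423]
wrist_force: [0.2, -0.7, -0.3]
finger_gap: 7.3
t11.75 [494.9 112.7  99. ] [ 3.1338e+00 -3.0000e-03  1.4230e+00] gap7.3 F [ 0.2 -0.7 -0.3]
```

View pics/ov5.png

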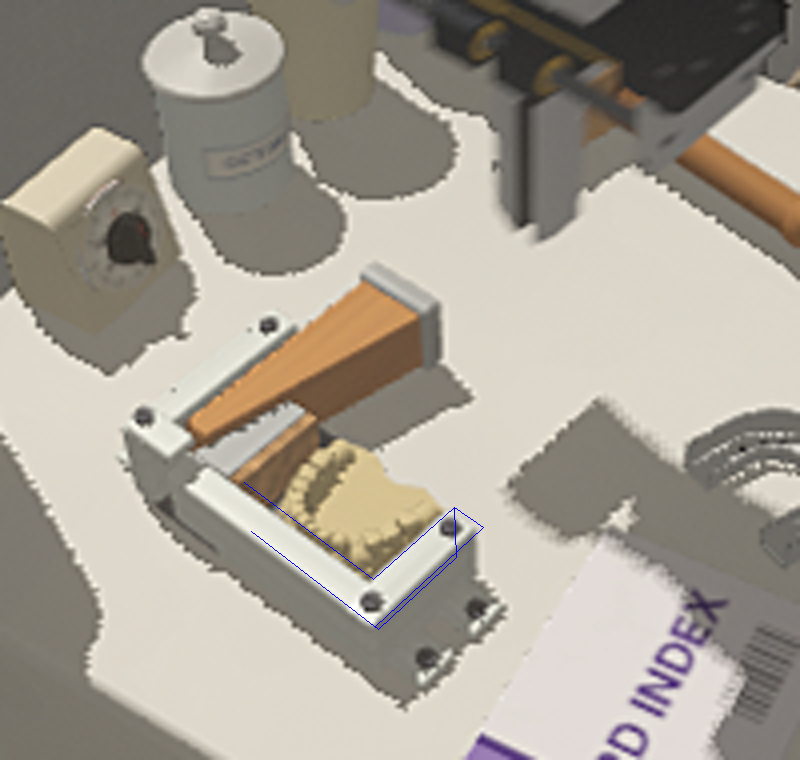

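View pics/t5.png

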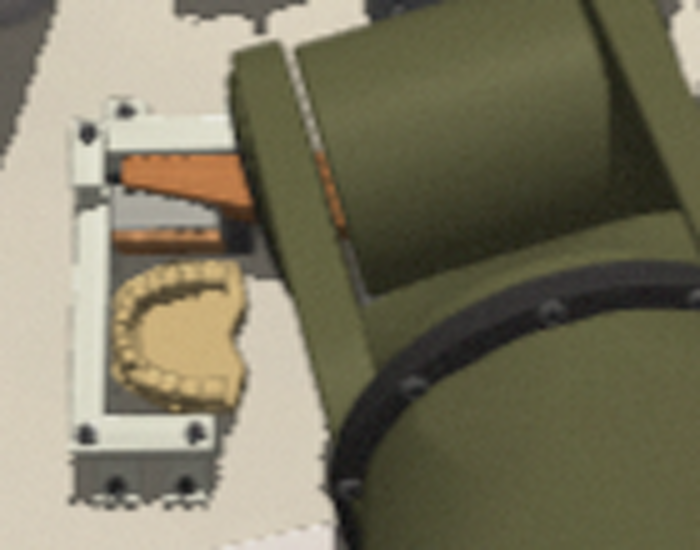

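Run:
```python
from h import *
go(521.2,-41.6,80,2.892)
```

```text
t11.85 [492.9 110.5  95.3] [ 3.1394e+00 -7.0000e-04  1.4197e+00] gap6.8 F [-0.3 -0.4 -1. ]
shift cm [-14.61   5.08   1.53] turn -1.472
```

Open fingers to ~50 mm while moving.

```bash
python3 -m pendant '[[[-3.5,1.2,0,-0.14],[-7,2.4,0,-0.28],[-10.5,3.7,0,-0.42],[-14.6,5.1,0,-0.56],[-14.6,5.1,0,-0.70]]]' 0.2 50
python3 -m pendant '[[[0,0,0,-0.14],[0,0,0,-0.28],[0,0,0,-0.42],[0,0,0,-0.56],[0,0,0,-0.70]]]'
python3 - <<'E'
from h import *
go(521.2,-41.6,60,2.892)
f=cal("scene")[2]; cv2.imwrite("pics/m1.png",cv2.resize(cv2.cvtColor(f[90:270,200:440],cv2.COLOR_RGB2BGR),None,fx=3,fy=3,interpolation=cv2.INTER_CUBIC))
E
```

```text
clock: 12.35
eef_pos: [522.1, -42.8, 93.7]
eef_rot: [3.142, 0.0, 2.124]
wrist_force: [0.2, 0.5, -0.4]
finger_gap: 43.9
clock: 12.85
eef_pos: [521.5, -38.9, 93.7]
eef_rot: [3.141, -0.001, 2.828]
wrist_force: [0.9, 0.0, -0.2]
finger_gap: 56.1
t12.85 [521.5 -38.9  93.7] [ 3.1413e+00 -6.0000e-04  2.8277e+00] gap56.1 F [ 0.9  0.  -0.2]
shift cm [-0.05 -0.27  3.37] turn -0.064
```

View pics/m1.png

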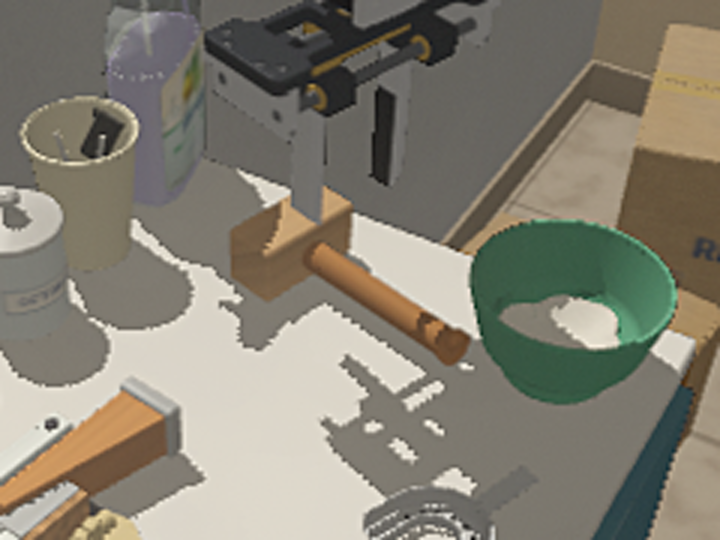

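```bash
python3 -m pendant '[[[0,-0.3,2.5,-0.06],[0,-0.3,5,-0.064],[0,-0.3,7.2,-0.064],[0,-0.3,8.2,-0.064],[0,-0.3,8.2,-0.064]]]'
python3 -m pendant '[[[0,0,0,0],[0,0,0,0],[0,0,0,0],[0,0,0,0]]]' -1 60
python3 - <<'E'
from h import *
st()
f=cal("scene")[2]; cv2.imwrite("pics/m2.png",cv2.resize(cv2.cvtColor(f[90:270,200:440],cv2.COLOR_RGB2BGR),None,fx=3,fy=3,interpolation=cv2.INTER_CUBIC))
E
```

```text
clock: 13.4
eef_pos: [519.9, -42.0, 11.0]
eef_rot: [-3.141, -0.002, 2.884]
wrist_force: [0.8, 0.0, 0.6]
finger_gap: 56.3
clock: 13.8
eef_pos: [520.8, -42.4, 12.7]
eef_rot: [3.141, 0.001, 2.886]
wrist_force: [0.1, -0.1, -0.7]
finger_gap: 27.8
t13.80 [520.8 -42.4  12.7] [3.1415e+00 9.0000e-04 2.8856e+00] gap27.8 F [ 0.1 -0.1 -0.7]
```

View pics/m2.png

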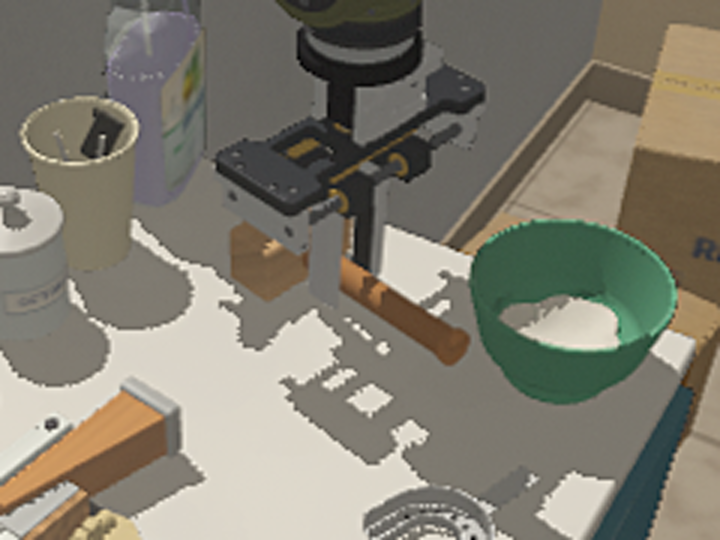

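```bash
python3 -m pendant '[[[0,0,0,0],[0,0,0,0],[0,0,0,0],[0,0,0,0]]]'
python3 - <<'E'
from h import *
h=(514.2,228.5)
go(*h2w(2,-150),13,2.988)
E
```

```text
clock: 14.25
eef_pos: [520.6, -42.3, 12.3]
eef_rot: [3.141, 0.0, 2.886]
wrist_force: [-1.3, 2.9, 5.0]
finger_gap: 19.3
t14.25 [520.6 -42.3  12.3] [3.1414e+00 1.0000e-04 2.8858e+00] gap19.3 F [-1.3  2.9  5. ]
shift cm [ 5.71 11.06 -0.07] turn -0.102
```

Run:
```python
from h import *
for p in [(272,287),(283,288),(293,296),(312,305),(313,316),(290,320),(264,318)]: print(p,floor("top",p,15).round(0)[:2])
for y in(-150,-130,-95): print(h2w(54-152,y),h2w(54-152,y-11))
cal("top")
r=models.regions_of("top","impression_tray")[0]["pixels"]; yy,xx=np.nonzero(r); W=np.array([floor("top",(a,b),15)[:2] for a,b in zip(xx,yy)]); print(W.max(0),W.min(0), W[W[:,0].argmax()])
```

```text
(272, 287) [405. 126.]
(283, 288) [399. 104.]
(293, 296) [379.  85.]
(312, 305) [355.  49.]
(313, 316) [332.  50.]
(290, 320) [331.  99.]
(264, 318) [344. 153.]
(np.float64(394.4842398370041), np.float64(94.3878221294242)) (np.float64(392.8077983803488), np.float64(83.51632066723383))
(np.float64(397.5323152127411), np.float64(114.15418842431578)) (np.float64(395.85587375608577), np.float64(103.28268696212541))
(np.float64(402.8664471202807), np.float64(148.74532944037605)) (np.float64(401.1900056636254), np.float64(137.8738279781857))
[408.93267032 151.37090333] [338.71997382  49.63121679] [408.93267032 125.70443518]
```

```bash
python3 -m pendant '[[[0,0,-0.5,0],[0,0,-1.0,0],[0,0,-1.0,0],[0,0,-1.0,0]]]'
python3 - <<'E'
from h import *
st(); f=cal("scene")[2]; cv2.imwrite("pics/m3.png",cv2.resize(cv2.cvtColor(f[110:250,240:400],cv2.COLOR_RGB2BGR),None,fx=4,fy=4,interpolation=cv2.INTER_CUBIC))
E
```

```text
clock: 14.75
eef_pos: [520.6, -42.5, 22.2]
eef_rot: [-3.142, 0.0, 2.886]
wrist_force: [0.9, 0.9, -2.6]
finger_gap: 19.6
t14.75 [520.6 -42.5  22.2] [-3.1416e+00  3.0000e-04  2.8857e+00] gap19.6 F [ 0.9  0.9 -2.6]
```

View pics/m3.png

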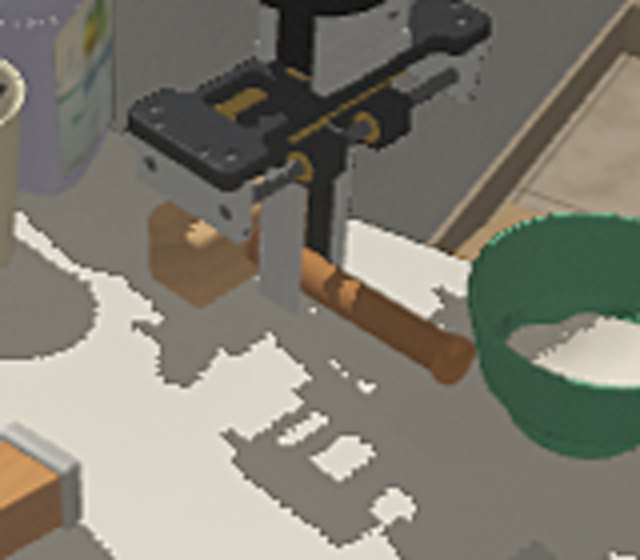

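```bash
python3 -m pendant '[[[0.5,3,0,-0.03],[1.5,6,0,-0.06],[3.3,8.5,0,-0.102],[5.0,10.5,0,-0.102],[5.7,11.0,0,-0.102]]]'
python3 -m pendant '[[[0,0,0,0],[0,0,0,0]]]'
python3 - <<'E'
from h import *
go(*h2w(2,-150),22,2.988); f=cal("scene")[2]; cv2.imwrite("pics/m4.png",cv2.resize(cv2.cvtColor(f[120:300,180:400],cv2.COLOR_RGB2BGR),None,fx=3.5,fy=3.5,interpolation=cv2.INTER_CUBIC))
f=cal("top")[2]; cv2.imwrite("pics/t6.png",cv2.resize(cv2.cvtColor(f[180:320,180:380],cv2.COLOR_RGB2BGR),None,fx=4,fy=4,interpolation=cv2.INTER_CUBIC))
E
```

```text
clock: 15.3
eef_pos: [492.2, 80.1, 21.9]
eef_rot: [-3.141, -0.001, 2.99]
wrist_force: [0.2, -1.3, -2.7]
finger_gap: 19.8
clock: 15.5
eef_pos: [493.6, 77.8, 22.2]
eef_rot: [-3.141, 0.0, 2.987]
wrist_force: [0.1, -0.0, -2.5]
finger_gap: 19.7
t15.50 [493.6  77.8  22.2] [-3.1415e+00  3.0000e-04  2.9874e+00] gap19.7 F [ 0.1 -0.  -2.5]
shift cm [0.05 0.13 0.02] turn -0.001
```

View pics/m4.png

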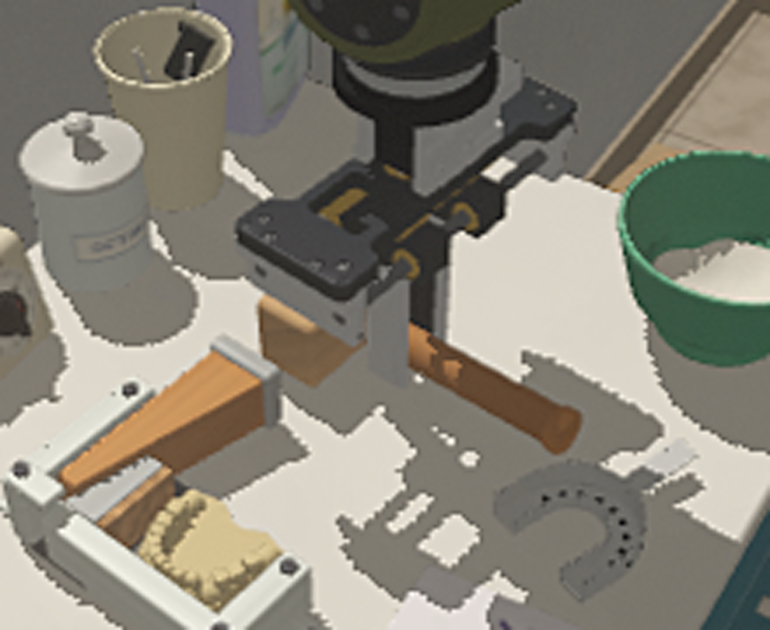

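View pics/t6.png

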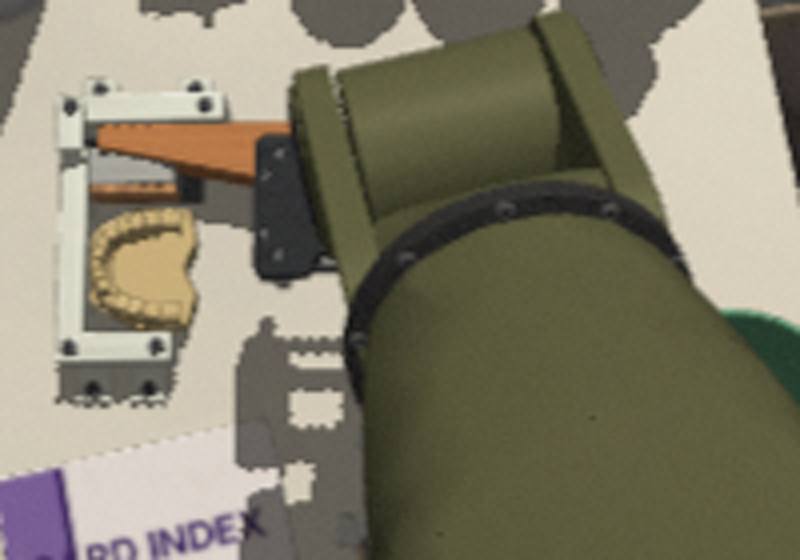

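```bash
python3 -m pendant '[[[0,0.6,0,0],[0,1.4,0,0],[0,2.2,0,0],[0,2.7,0,0],[0,3.2,0,0]]]'
python3 -m pendant '[[[0,0.4,0,0],[0,0.4,0,0]]]'
python3 -m pendant '[[[0,-1,0,0],[0,-2.5,0,0],[0,-2.5,0,0]]]'
python3 - <<'E'
from h import *
go(*h2w(2,-150),22,2.988); f=cal("scene")[2]; cv2.imwrite("pics/m5.png",cv2.resize(cv2.cvtColor(f[120:300,180:400],cv2.COLOR_RGB2BGR),None,fx=3.5,fy=3.5,interpolation=cv2.INTER_CUBIC))
E
```

```text
clock: 16.1
eef_pos: [497.9, 110.2, 22.0]
eef_rot: [-3.141, -0.001, 2.988]
wrist_force: [-2.0, -5.5, -2.2]
finger_gap: 19.4
clock: 16.3
eef_pos: [498.7, 114.5, 22.1]
eef_rot: [-3.141, -0.0, 2.988]
wrist_force: [-0.0, -1.9, -1.9]
finger_gap: 19.3
clock: 16.6
eef_pos: [494.6, 87.6, 22.1]
eef_rot: [-3.141, -0.0, 2.986]
wrist_force: [-0.2, 0.3, -2.2]
finger_gap: 19.9
t16.60 [494.6  87.6  22.1] [-3.1414e+00 -3.0000e-04  2.9863e+00] gap19.9 F [-0.2  0.3 -2.2]
shift cm [-0.01 -0.85  0.01] turn -0.002
```

View pics/m5.png

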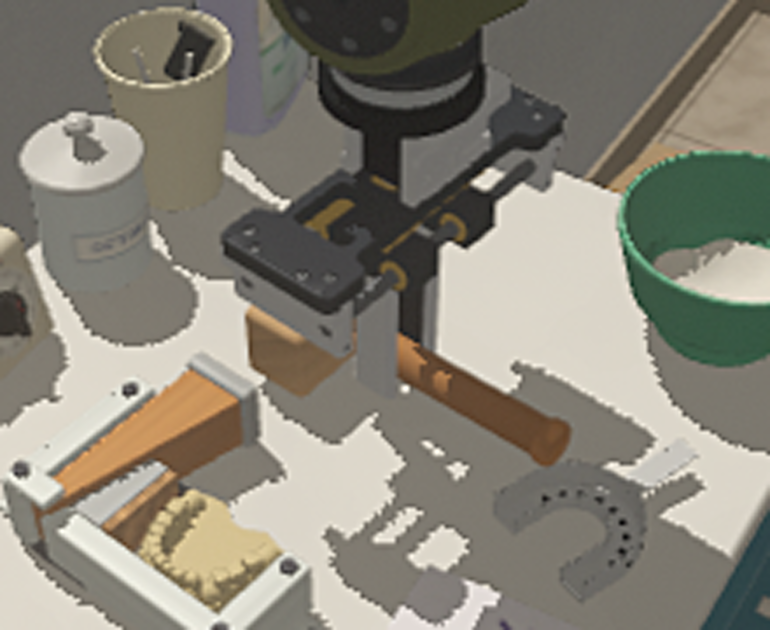

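```bash
python3 -m pendant '[[[0,1,0,0],[0,2,0,0],[0,2.8,0,0],[0,3.4,0,0],[0,4.0,0,0]]]'
python3 -m pendant '[[[0,0.15,0,0],[0,0.15,0,0],[0,0.15,0,0]]]'
python3 -m pendant '[[[0,-1,0,0],[0,-2.5,0,0],[0,-2.5,0,0]]]'
python3 - <<'E'
from h import *
st(); f=cal("scene")[2]; cv2.imwrite("pics/m6.png",cv2.resize(cv2.cvtColor(f[120:300,180:400],cv2.COLOR_RGB2BGR),None,fx=3.5,fy=3.5,interpolation=cv2.INTER_CUBIC))
E
```

```text
clock: 17.15
eef_pos: [500.7, 129.4, 22.0]
eef_rot: [-3.14, -0.001, 2.989]
wrist_force: [-3.1, -7.5, -0.0]
finger_gap: 19.8
clock: 17.45
eef_pos: [501.1, 131.0, 22.1]
eef_rot: [-3.142, -0.0, 2.988]
wrist_force: [-0.5, -0.6, -1.9]
finger_gap: 19.3
clock: 17.75
eef_pos: [497.1, 103.9, 22.1]
eef_rot: [-3.141, -0.0, 2.986]
wrist_force: [-0.5, -1.0, -2.6]
finger_gap: 20.0
t17.75 [497.1 103.9  22.1] [-3.1413e+00 -3.0000e-04  2.9864e+00] gap20.0 F [-0.5 -1.  -2.6]
```

View pics/m6.png

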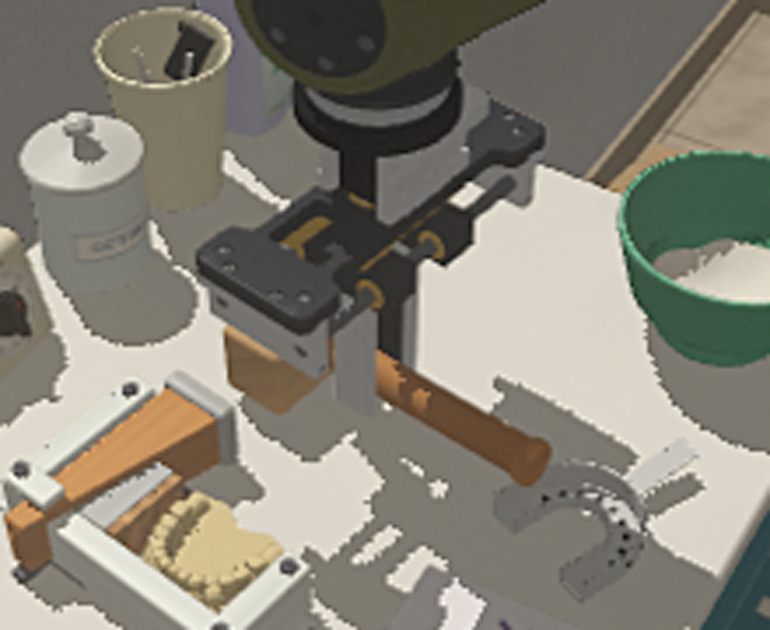

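```bash
python3 -m pendant '[[[0,1,0,0],[0,2,0,0],[0,2.7,0,0],[0,2.9,0,0],[0,3.0,0,0]]]'
python3 -m pendant '[[[0,0.1,0,0],[0,0.2,0,0],[0,0.2,0,0]]]'
```

```text
clock: 18.3
eef_pos: [501.7, 135.4, 22.0]
eef_rot: [-3.14, -0.001, 2.989]
wrist_force: [-3.4, -9.2, -0.0]
finger_gap: 19.5
clock: 18.6
eef_pos: [501.7, 137.0, 21.9]
eef_rot: [-3.14, -0.002, 2.988]
wrist_force: [-4.1, -9.7, 0.6]
finger_gap: 20.0
```

```bash
python3 -m pendant '[[[0,0.1,0,0],[0,0.2,0,0],[0,0.2,0,0]]]'
```

```text
clock: 18.9
eef_pos: [501.8, 138.5, 21.9]
eef_rot: [-3.139, -0.002, 2.988]
wrist_force: [-5.8, -13.4, 2.5]
finger_gap: 19.3
```

```bash
python3 -m pendant '[[[0,0.1,0,0],[0,0.1,0,0],[0,0.1,0,0]]]'
```

```text
clock: 19.2
eef_pos: [501.8, 139.2, 21.8]
eef_rot: [-3.139, -0.003, 2.988]
wrist_force: [-6.8, -15.7, 3.0]
finger_gap: 19.9
```

```bash
python3 -m pendant '[[[0,0.1,0,0],[0,0.2,0,0],[0,0.2,0,0]]]'
python3 - <<'E'
from h import *
st(); f=cal("scene")[2]; cv2.imwrite("pics/m7.png",cv2.resize(cv2.cvtColor(f[120:300,180:400],cv2.COLOR_RGB2BGR),None,fx=3.5,fy=3.5,interpolation=cv2.INTER_CUBIC))
E
```

```text
clock: 19.5
eef_pos: [501.7, 140.7, 21.7]
eef_rot: [-3.138, -0.004, 2.988]
wrist_force: [-9.0, -20.3, 4.7]
finger_gap: 19.7
t19.50 [501.7 140.7  21.7] [-3.1376 -0.0036  2.9877] gap19.7 F [ -9.  -20.3   4.7]
```

View pics/m7.png

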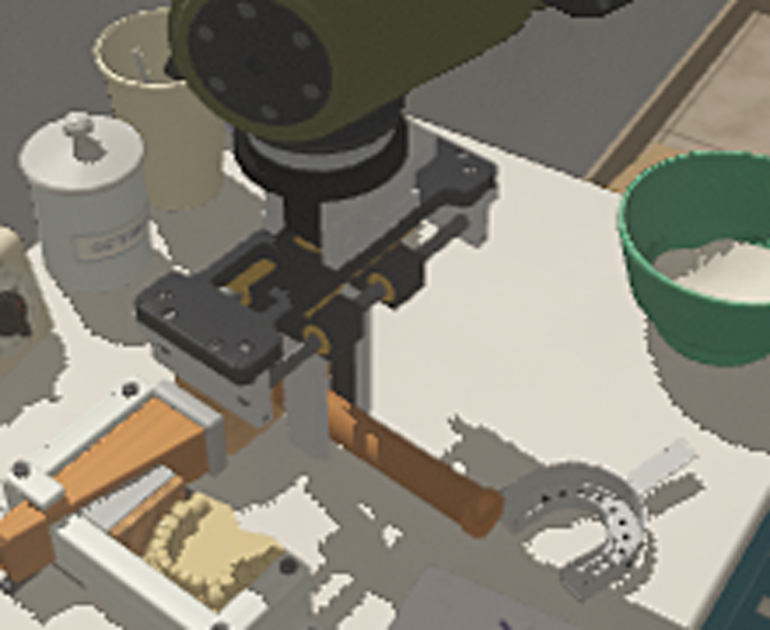

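```bash
python3 -m pendant '[[[0,-1,0,0],[0,-2.5,0,0],[0,-2.5,0,0]]]'
python3 -m pendant '[[[0,1,0,0],[0,1.9,0,0],[0,2.1,0,0],[0,2.1,0,0]]]'
python3 -m pendant '[[[0,0.2,0,0],[0,0.3,0,0],[0,0.4,0,0],[0,0.4,0,0]]]'
```

```text
clock: 19.85
eef_pos: [499.0, 116.4, 22.1]
eef_rot: [-3.141, -0.0, 2.987]
wrist_force: [0.5, -0.7, -3.1]
finger_gap: 19.8
clock: 20.25
eef_pos: [502.0, 138.5, 22.0]
eef_rot: [-3.14, -0.001, 2.989]
wrist_force: [-4.7, -10.4, 1.5]
finger_gap: 19.7
clock: 20.65
eef_pos: [501.8, 141.1, 21.7]
eef_rot: [-3.137, -0.003, 2.988]
wrist_force: [-8.6, -21.7, 4.5]
finger_gap: 19.4
```

```bash
python3 -m pendant '[[[0,-1,0,0],[0,-3,0,0],[0,-5.5,0,0],[0,-8,0,0],[0,-8.5,0,0]]]'
python3 -m pendant '[[[-2,-1,0,0.04],[-4,-2,0,0.1],[-5,-5,0,0.1],[-5,-7,0,0.1],[-5,-7,0,0.1]]]'
python3 - <<'E'
from ov import *
st(); ov("pics/ov8.png")
f=cal("scene")[2]; cv2.imwrite("pics/m8.png",cv2.resize(cv2.cvtColor(f[110:290,200:420],cv2.COLOR_RGB2BGR),None,fx=3.5,fy=3.5,interpolation=cv2.INTER_CUBIC))
E
```

```text
clock: 21.15
eef_pos: [490.0, 57.3, 22.2]
eef_rot: [-3.142, 0.0, 2.987]
wrist_force: [0.1, 0.0, -2.6]
finger_gap: 19.6
clock: 21.65
eef_pos: [529.0, -19.4, 22.0]
eef_rot: [3.142, 0.0, 2.886]
wrist_force: [-0.1, 0.2, -2.4]
finger_gap: 19.4
t21.65 [529.  -19.4  22. ] [3.1416 0.     2.8864] gap19.4 F [-0.1  0.2 -2.4]
```

View pics/m8.png

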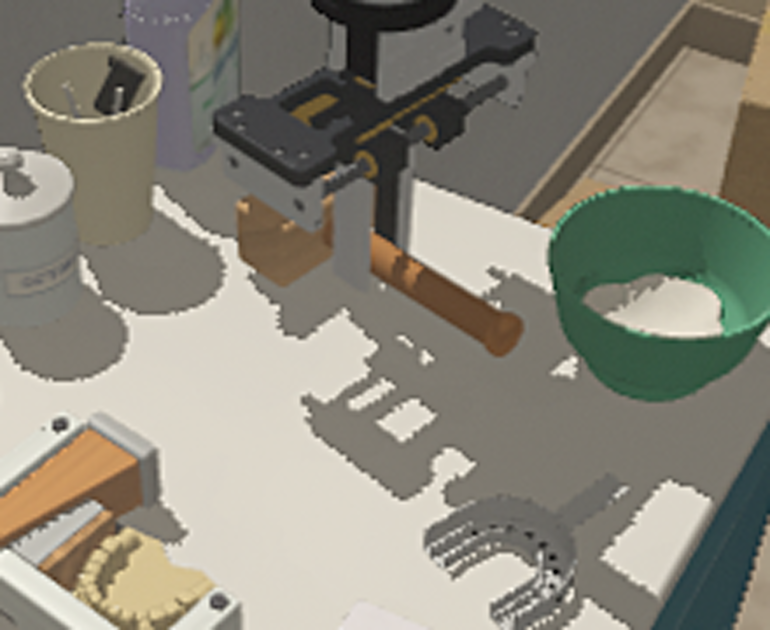

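View pics/ov8.png

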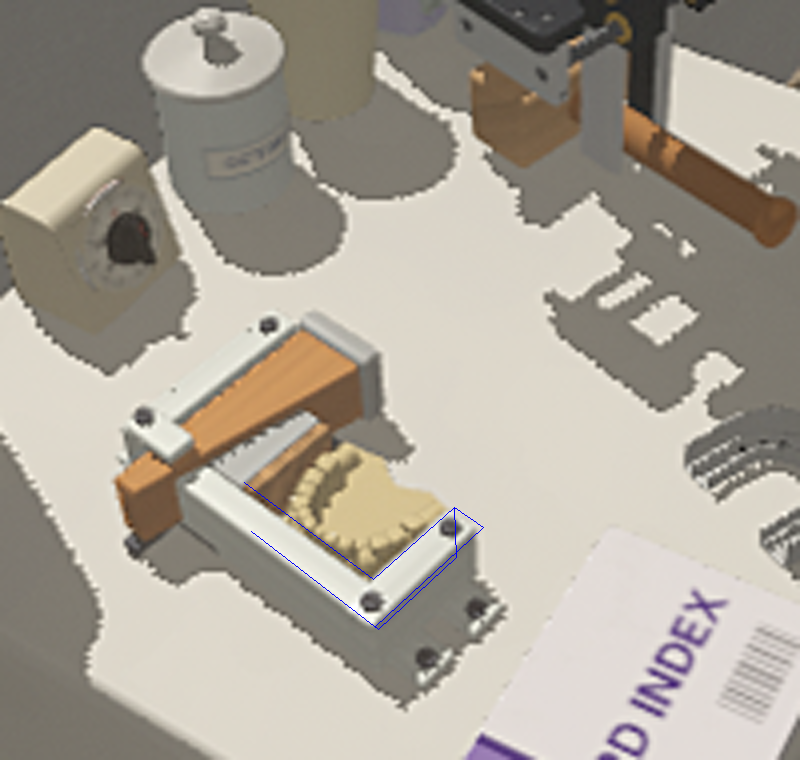

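```bash
python3 -m pendant '[[[0,0,0.5,0],[0,0,0.9,0],[0,0,1.0,0],[0,0,1.0,0]]]'
```

```text
clock: 22.1
eef_pos: [528.6, -17.5, 12.3]
eef_rot: [3.141, -0.001, 2.889]
wrist_force: [-5.3, 3.1, 6.3]
finger_gap: 19.7
```

```bash
python3 -m pendant '[[[0,0,0,0],[0,0,0,0],[0,0,0,0],[0,0,0,0]]]' 0 10
python3 -m pendant '[[[0,0,-2,0],[0,0,-5,0],[0,0,-9,0],[0,0,-13,0]]]'
python3 -m pendant '[[[4,0,-4,0],[8,0,-6,0],[12,0,-6,0],[16,0,-6,0]]]'
python3 -m pendant '[[[0,0,0,0],[0,0,0,0],[0,0,0,0]]]'
python3 - <<'E'
from ov import *
st(); 
f=cal("scene")[2]; cv2.imwrite("pics/m9.png",cv2.resize(cv2.cvtColor(f[130:320,160:420],cv2.COLOR_RGB2BGR),None,fx=3,fy=3,interpolation=cv2.INTER_CUBIC))
f=cal("top")[2]; cv2.imwrite("pics/t9.png",cv2.resize(cv2.cvtColor(f[140:340,150:400],cv2.COLOR_RGB2BGR),None,fx=3,fy=3,interpolation=cv2.INTER_CUBIC))
E
```

```text
clock: 22.5
eef_pos: [528.8, -18.6, 12.1]
eef_rot: [3.142, 0.0, 2.888]
wrist_force: [0.5, -0.3, -0.3]
finger_gap: 46.0
clock: 22.9
eef_pos: [528.4, -18.6, 143.4]
eef_rot: [-3.141, -0.001, 2.888]
wrist_force: [0.8, 0.2, 0.5]
finger_gap: 46.9
clock: 23.3
eef_pos: [372.5, 21.8, 202.6]
eef_rot: [3.141, 0.002, 2.888]
wrist_force: [0.4, 0.3, 0.3]
finger_gap: 46.9
clock: 23.6
eef_pos: [374.7, 21.3, 202.3]
eef_rot: [-3.142, 0.0, 2.888]
wrist_force: [-0.4, 0.0, -0.1]
finger_gap: 46.9
t23.60 [374.7  21.3 202.3] [-3.1416e+00  4.0000e-04  2.8876e+00] gap46.9 F [-0.4  0.  -0.1]
```

View pics/m9.png

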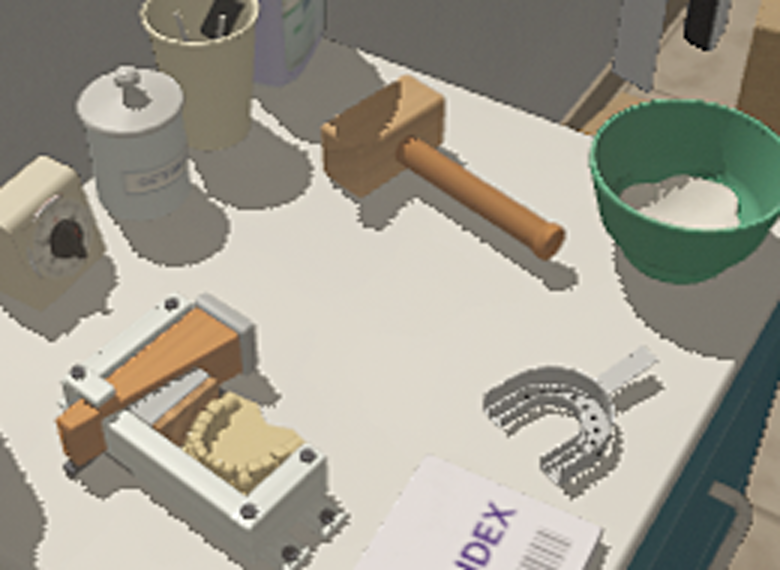

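View pics/t9.png

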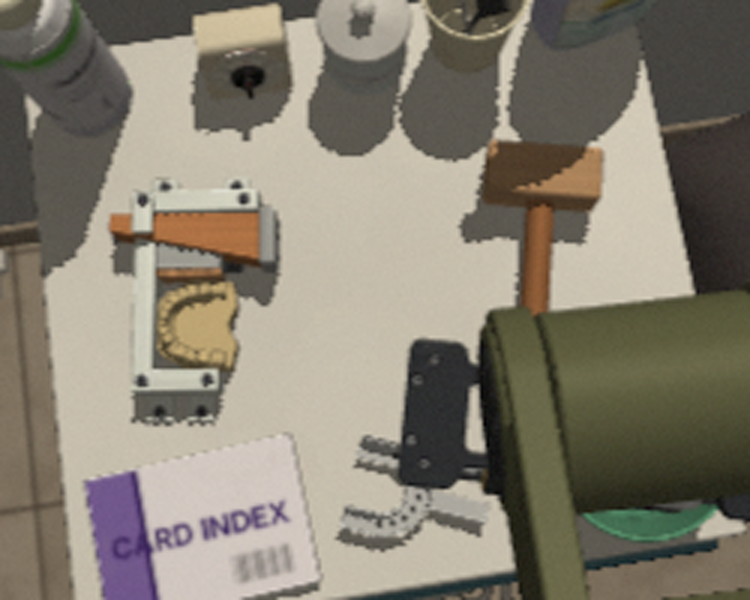

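```bash
python3 -c "
from cell import manip
print(manip.sign_off())"
```

```text
the job is handed in; nothing more can be done
None
```

The job is done and handed in at about 23.6 s of the 67 s allowed. `sign_off` reports no verdict, so what follows rests on my own checks.

**What I did**
- **Cast:** I gripped it front to back and slid it flat into the mouth of the bay. I then let go and pushed it from behind until it stopped against the stop wall, at about 13 N.
- **Wedge:** I drove it with the mallet in four taps, drawing the mallet clear after each one. The hand stayed away from the wedge.
- **Mallet:** I laid it back near its original spot, well clear of the wedge, and moved the arm away.

**What the last checks showed**
- **Wedge:** On the third tap the push rose to about 22 N. The fourth tap gave about the same force at the same position, so the wedge had stopped. In the top picture its cap had moved about 36 mm, which puts it about 42–44 mm in, where it should be tight.
- **Final pictures:** The cast looks straight in the bay with its front at the stop wall. The mallet lies flat, and the bystanders look to be where they stood.

**What was not confirmed**
- **Jaw grip:** I could not measure the jaw's force on the cast; I inferred it from the wedge stopping and its depth.
- **Holder position:** The two cameras disagreed by about 3–4 mm on where the holder is. I used their average, and the cast reached the stop wall within about 1.5 mm of where that put it.

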